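Clear the drying rail: nest the mixing cups by size and put their lids on

TASK

The stainless mixing cups on the drying rail are dry. Lift them off and nest them mouth up on the blue set-up tray in two stacks, the wide cups standing in the larger round well and the narrow cups in the smaller one, each cup fully seated in the one below; then close the top cup of each stack with the lid that fits, knob up and properly seated. Leave the square brush caddy hanging on the rail and everything else where it is.

Things in the scene. Friction and masses are not known exactly. Their poses are not given: they have to be found in the camera images.
- big1_mid (a point): one of 2 or 3 wide stainless stacking cups, 85 mm high (absent ones give None). Point on its axis, 42.5 mm above its underside. Base 40 mm wide, body 56 mm at 57 mm up, then a shoulder and a straight 28 mm rim band 64 mm across, mouth 59 mm. Nested, its shoulder rests on the rim below: each cup sits 28 mm above the next, 1.5 mm play, at any turn about z. z is up along its axis; the hook is on +x.
- big2_mid (a point): wide cup like big1. The hook of every cup, wide or narrow: open bracket 22 mm wide on the cup's +x side, reaching 16 mm out from the rim band, its top 2 mm below the rim, with a slot 12 mm wide, 21 mm deep, open downwards, that hangs over the rail.
- big3_mid (a point): wide cup like big1 and big2
- small1_mid (a point): one of 2 or 3 narrow stainless stacking cups, 75 mm high (absent ones give None). Point on its axis, 37.5 mm above its underside. Base 31 mm wide, body 44 mm at 47 mm up, then a shoulder and a straight 28 mm rim band 52 mm across, mouth 47 mm. They nest like the wide ones, 28 mm a step. z is up along its axis; the hook is on +x.
- small2_mid (a point): narrow cup like small1
- small3_mid (a point): narrow cup like small1
- rack: fixed drying rail: level bar 680 (along its y) x 10 x 25 mm, top edge 135 mm above the bench, on two posts, over a drip tray (85 mm deep, 16 mm high). Origin on the bench under the bar's middle. Cups hang 90 mm or more apart on its -x (robot) side, upright against a lower rest bar, rims about 142 mm above the bench; they come free when raised over 21 mm.
- well_big (a point): centre of the floor of the larger round well in the fixed blue set-up tray (120 x 220 x 12 mm). Well 46 mm across, 8 mm deep, dark floor 4 mm above the bench; a wide cup stands in it with 3 mm of play. z up.
- well_small (a point): centre of the floor of the smaller round well, 37 mm across, 8 mm deep, in the same tray, 124 mm from the larger; a narrow cup stands in it with 3 mm of play. z up.
- lid_big_knob (a point): middle of the black knob (21 mm across, 22 mm tall) of the larger lid, lying knob up on a paper sheet. Below the knob a steel flange 67 mm across, 4 mm thick, then a plug 55 mm across, 5 mm deep, for the mouth of a wide cup. Point on the axis, 20 mm above the plug's underside; 57.5 mm above the mid point of the wide cup it closes. z up.
- lid_small_knob (a point): the same for the smaller lid: equal knob and heights, flange 55 mm across, plug 43 mm across; its point is 52.5 mm above the mid point of the narrow cup it closes. z up.
- caddy: bystander: grey square brush caddy, 52 x 52 x 83 mm with brushes up to 131 mm tall, hanging on the rail among the cups by the same hook. Origin under it.
- mirror: bystander: mouth mirror, 100 mm, lying in the groove between the wells of the tray. Origin at its middle, x along it.
- block: bystander: cream practice block, 105 x 36 x 34 mm, on a paper towel between tray and lids. Origin under it, x along it.
- handpiece: bystander: handpiece in a blue sleeve, 160 mm long, 24 mm high, lying at the left. Origin under its middle.
- model: bystander: plaster arch model, 72 mm across, 33 mm high, at the right. Origin under it.
- bowl: bystander: black rubber mixing bowl, 116 mm across, 65 mm high, at the left. Origin under it.

How it is judged:
On the way:
1. all the cups stand nested, mouth up, in the two stacks in their wells, let go (angle between each of big1_mid, big2_mid, big3_mid, small1_mid, small2_mid, small3_mid's own z axis and vertical below 0.12 rad and horizontal distance between each of big1_mid, big2_mid, big3_mid and well_big below 0.012 m and (z of big1_mid in the frame of well_big below 0.0455 m or z of big1_mid in the frame of big2_mid between 0.024 and 0.032 m or z of big1_mid in the frame of big3_mid between 0.024 and 0.032 m) and (z of big2_mid in the frame of well_big below 0.0455 m or z of big2_mid in the frame of big1_mid between 0.024 and 0.032 m or z of big2_mid in the frame of big3_mid between 0.024 and 0.032 m) and (z of big3_mid in the frame of well_big below 0.0455 m or z of big3_mid in the frame of big1_mid between 0.024 and 0.032 m or z of big3_mid in the frame of big2_mid between 0.024 and 0.032 m) and horizontal distance between each of small1_mid, small2_mid, small3_mid and well_small below 0.012 m and (z of small1_mid in the frame of well_small below 0.0405 m or z of small1_mid in the frame of small2_mid between 0.024 and 0.032 m or z of small1_mid in the frame of small3_mid between 0.024 and 0.032 m) and (z of small2_mid in the frame of well_small below 0.0405 m or z of small2_mid in the frame of small1_mid between 0.024 and 0.032 m or z of small2_mid in the frame of small3_mid between 0.024 and 0.032 m) and (z of small3_mid in the frame of well_small below 0.0405 m or z of small3_mid in the frame of small1_mid between 0.024 and 0.032 m or z of small3_mid in the frame of small2_mid between 0.024 and 0.032 m) and contact force between each of big1, big2, big3, small1, small2, small3 and the fingers below 0.05 N), for 0.2 s.
At the end, for the whole second after the job is handed in: Every cup is mouth up (0.12 rad), within 12 mm of its well's axis, one on the floor (3 mm), each other 24 to 32 mm above the next below; each lid, knob up (0.12 rad), within 6 mm of its top cup's axis, seated on its rim (4 mm); all at rest (0.02 m/s) (angle between each of big1_mid, big2_mid, big3_mid, small1_mid, small2_mid, small3_mid, lid_big_knob, lid_small_knob's own z axis and vertical below 0.12 rad and horizontal distance between each of big1_mid, big2_mid, big3_mid and well_big below 0.012 m and (z of big1_mid in the frame of well_big below 0.0455 m or z of big1_mid in the frame of big2_mid between 0.024 and 0.032 m or z of big1_mid in the frame of big3_mid between 0.024 and 0.032 m) and (z of big2_mid in the frame of well_big below 0.0455 m or z of big2_mid in the frame of big1_mid between 0.024 and 0.032 m or z of big2_mid in the frame of big3_mid between 0.024 and 0.032 m) and (z of big3_mid in the frame of well_big below 0.0455 m or z of big3_mid in the frame of big1_mid between 0.024 and 0.032 m or z of big3_mid in the frame of big2_mid between 0.024 and 0.032 m) and horizontal distance between each of small1_mid, small2_mid, small3_mid and well_small below 0.012 m and (z of small1_mid in the frame of well_small below 0.0405 m or z of small1_mid in the frame of small2_mid between 0.024 and 0.032 m or z of small1_mid in the frame of small3_mid between 0.024 and 0.032 m) and (z of small2_mid in the frame of well_small below 0.0405 m or z of small2_mid in the frame of small1_mid between 0.024 and 0.032 m or z of small2_mid in the frame of small3_mid between 0.024 and 0.032 m) and (z of small3_mid in the frame of well_small below 0.0405 m or z of small3_mid in the frame of small1_mid between 0.024 and 0.032 m or z of small3_mid in the frame of small2_mid between 0.024 and 0.032 m) and ((z of lid_big_knob in the frame of big1_mid between 0.0535 and 0.0615 m and horizontal distance between lid_big_knob and big1_mid below 0.006 m) or (z of lid_big_knob in the frame of big2_mid between 0.0535 and 0.0615 m and horizontal distance between lid_big_knob and big2_mid below 0.006 m) or (z of lid_big_knob in the frame of big3_mid between 0.0535 and 0.0615 m and horizontal distance between lid_big_knob and big3_mid below 0.006 m)) and ((z of lid_small_knob in the frame of small1_mid between 0.0485 and 0.0565 m and horizontal distance between lid_small_knob and small1_mid below 0.006 m) or (z of lid_small_knob in the frame of small2_mid between 0.0485 and 0.0565 m and horizontal distance between lid_small_knob and small2_mid below 0.006 m) or (z of lid_small_knob in the frame of small3_mid between 0.0485 and 0.0565 m and horizontal distance between lid_small_knob and small3_mid below 0.006 m)) and linear speed of each of big1, big2, big3, small1, small2, small3, lid_big, lid_small below 0.02 m/s); the robot touches nothing.
It fails at once if the hanging brush caddy is moved by more than 30 mm (distance of caddy from where it was at the start of the episode above 0.03 m).
It fails at once if another bystander is moved by more than 30 mm (distance of any of mirror, block, handpiece, model, bowl from where it was at the start of the episode above 0.03 m).
Of big1, big2, big3 only 2 to 3 are there at a start; the rules pass over those that are not, and their reading is None.
Of small1, small2, small3 only 2 to 3 are there at a start; the rules pass over those that are not, and their reading is None.
At some moment in a run one of lid_big, lid_small may be knocked a few centimetres aside while the robot is not near it.
It also fails if it takes over 210 s, if anything falls off the work surface, if the arm or the gripper's body presses on something with over 40 N, if the wrist force passes 120 N, or if a joint passes its speed limit or range.

ROBOT

A 6-joint arm with a two-finger parallel gripper is mounted at the origin on the work surface. World frame = base frame: x ahead of the robot, y to its left, z up, the work surface at z = 0. Lengths are in m, angles in rad, forces in N, time in s.
With the tool pointing down it reaches from about 0.375 to 0.975 m from the base axis. Payload 3.8 kg.
Tool frame: the origin (TCP) lies midway between the tips of the shut fingers; the grasp point (between the pads) lies 19 mm behind it; z points along the fingers, y is the line along which they close (so a half turn about z gives the same grasp; the last joint's range is limited). The gripper opens to 88 mm and grips with 3 to 60 N. Pads are 18 mm wide; open, the fingers measure 123 mm over their backs; the gripper's body (75 mm by 187 mm) begins 45 mm behind the grasp point.
Start: joints at [-1.266, 0.264, 1.604, -0, 1.274, -0.037], TCP at [0.226, -0.636, 0.239] pointing down, gripper open.
Joint ranges: [-2.63, 2.63], [-0.94, 2.18], [0.31, 2.57], [-1.31, 4.45], [0, 2.66], [-2.55, 2.55]. Speed limits (rad/s): [2.57, 2.57, 3.14, 3.14, 3.14, 3.14].

INTERFACE

Orientations are given as a rotation vector (axis times angle).
In Python, from cell import ctrl, read_camera, nets gives the robot as it stands.
- The arm moves only by the tool drive_tool, never from a script. Its argument "commands" is a list of rows, each an object with "translation": the shift along the world's x, y, z in mm, a list of three; "angular": the turn, a rotation vector about the world's x, y, z in rad, a list of three; "grip": the closure, from 0 (fully open) to 1 (shut). A call has exactly 10 rows; each row shifts and turns the commanded pose from where the row before left it; what a row does not reach is not made up. A row lasts 1/12 s, in which the tool goes at most 41.7 mm and 7.16 degrees, less where a joint would pass 70% of its speed; a pose out of reach is approached as far as the arm can. A call is refused whole if a number of a shift passes 41.7 or a number of a turn 0.125, either way. A call with a gripper value outside its range is refused whole. The fingers move at their own pace and stop on an object; "squeeze" is the grip in N (left out, the last holds). Time passes only in rows, so rows that do not move let the fingers close, or fill a call up. It gives the time, the measured TCP pose, the force and the opening at its end, in the units of the state.
- ctrl.get_obs(): the state, without advancing time (a new reading comes with each control period).
- read_camera(name): name is "side" or "top"; returns a dict with "color" (420x560x3 uint8, red, green, blue), "z_map" (420x560 float32, m along the optical axis (not along the pixel's ray), 0 where there is no reading), "fx", "fy", "cx", "cy" (pixels), "R" (3x3) and "t" (3): a world point X has camera coordinates R X + t. Camera axes: x right, y down, z forward; pixel columns grow to the right and rows downward; lengths in m; the calibration is good to about 2 mm. A picture is of the moment at which its call begins.
- ctrl.sign_off(): hands the job in, once; it reports no verdict.
Trained networks look in a picture, given as the dict that the camera call returned (one of the last four; its "shot" number tells which), for a name from the list of things; names that differ only in an ending like _2 or _b are one class to them, and where a whole thing is asked for, a point or a joint stands for the part that bears it (a point fixed in the world has none). Each returns a list of dicts, best first, with "p" (0 to 1); they miss things now and then, are a little off and sometimes report something else, mostly with a low value. They report only what shows in the picture. A call takes as long as a camera call.
- nets.search_frame(query, picture): "location" ([x, y, z] in m, in world coordinates, good to about 4 mm: the middle of the surface that is visible of it).
- nets.silhouettes(query, picture): "region" (420x560 bool, what is visible of it).
The state is a dict: "time": time; "joint_positions": joint angles; "qvel": joint speeds; "joint_efforts": joint torques, N m; "tcp_pos": TCP position; "ee_rot": TCP orientation; "ft_force": force on the tool from outside, world axes, zero at the start; "moment": the same for the moment, N m; "finger_gap": finger opening in m.
Only numpy, scipy, OpenCV 4.12 (cv2) and the standard library are available. Lean on these libraries where they do the work, as an engineer would, in place of code of your own. Each camera call takes 0.05 s, during which the arm holds its last target. There are 200 camera calls.

## Working session

There is one attempt and no reset: what is moved stays moved. The work goes in short steps, Python scripts to look and compute and a tool call to move; the robot and the scene stay as the last step left them, time stands still between calls to the robot, and variables do not carry over. Pictures are saved under pics/ and viewed, on a budget of 14 in all, crops included, one or two more only if the job needs it, and the job is handed in when it is done.

Besides the shell and the picture viewer there is one more tool, called after "Call:" as name(argument=value, ...) on one line, values as JSON. drive_tool: Moves the arm, as the interface text tells. Its arguments: {"type":"object","properties":{"commands":{"type":"array"},"squeeze":{"type":"number"}},"required":["commands"]}

```bash
ls; mkdir -p pics; cat > h.py <<'E'
import numpy as np, cv2
from cell import ctrl, read_camera, nets
def cloud(p):
    z=p["z_map"];v,u=np.mgrid[:z.shape[0],:z.shape[1]]
    c=np.stack([(u-p["cx"])/p["fx"]*z,(v-p["cy"])/p["fy"]*z,z],-1)
    w=(c-p["t"])@np.asarray(p["R"]); w[z==0]=np.nan
    return w
def save(n,im): cv2.imwrite(f"pics/{n}.png",im[:,:,::-1])
E
python3 - <<'E'
from h import *
s=ctrl.get_obs();print(s)
P={n:read_camera(n) for n in("side","top")}
for n,p in P.items():
    save(n+"0",p["color"]); print(n,-np.array(p["R"]).T@p["t"],p["fx"])
    for q in ["big1_mid","small1_mid","rack","well_big","well_small","lid_big_knob","lid_small_knob","caddy","mirror","block","model","bowl","handpiece"]:
        print(q,[(np.round(d["location"],3).tolist(),round(d["p"],2)) for d in nets.search_frame(q,p)][:6])
E
```

```text
pics
{'time': 0.0, 'joint_positions': array([-1.26587694e+00,  2.64768957e-01,  1.60536710e+00,  4.41138872e-06,
        1.27369095e+00, -3.68984165e-02]), 'qvel': array([ 1.86086162e-03, -1.58202968e-05, -1.74988617e-04,  1.85575535e-05,
        5.22076302e-04, -5.66695248e-04]), 'joint_efforts': array([ 1.81992858e-03, -5.02107525e+01, -3.56871629e+01,  7.29120872e-02,
        2.93226494e-02, -1.96875981e-04]), 'tcp_pos': array([ 0.22604814, -0.63527321,  0.23738108]), 'ee_rot': array([-3.09363920e+00, -5.33937333e-01,  4.62041000e-04]), 'ft_force': array([-0.02962874, -0.41613589, -0.27359464]), 'moment': array([ 0.00749652, -0.01163715, -0.01304035]), 'finger_gap': 0.08822782128954716}
side [0.04057329 0.89158905 1.00225078] 461.8085161990722
big1_mid [([0.615, 0.123, 0.116], 0.78)]
small1_mid [([0.613, 0.03, 0.126], 0.79)]
rack [([0.636, 0.136, 0.004], 0.88)]
well_big [([0.449, 0.233, 0.006], 0.82)]
well_small [([0.45, 0.23, 0.016], 0.77)]
lid_big_knob [([0.437, -0.275, 0.008], 0.74)]
lid_small_knob [([0.436, 0.022, 0.031], 0.71), ([0.451, -0.174, 0.005], 0.48), ([0.634, 0.132, 
[... 344 characters left out ...]
 [([0.626, 0.113, 0.111], 0.6)]
small1_mid [([0.629, 0.022, 0.117], 0.82)]
rack [([0.623, 0.022, 0.012], 0.67)]
well_big [([0.385, -0.448, 0.02], 0.6), ([0.457, 0.212, 0.011], 0.57)]
well_small [([0.456, 0.219, 0.01], 0.88)]
lid_big_knob [([0.442, -0.282, 0.01], 0.85)]
lid_small_knob [([0.451, -0.183, 0.006], 0.51)]
caddy [([0.602, -0.251, 0.122], 0.62)]
mirror [([0.464, 0.213, 0.011], 0.4)]
block [([0.44, 0.01, 0.038], 0.95), ([0.463, 0.213, 0.011], 0.72), ([0.628, 0.023, 0.114], 0.23)]
model [([0.386, -0.443, 0.018], 0.92), ([0.325, 0.415, 0.019], 0.65)]
bowl [([0.57, 0.523, 0.03], 0.75), ([0.623, 0.024, 0.009], 0.49), ([0.629, 0.024, 0.118], 0.31)]
handpiece [([0.323, 0.417, 0.02], 0.73)]
```

View pics/top0.png

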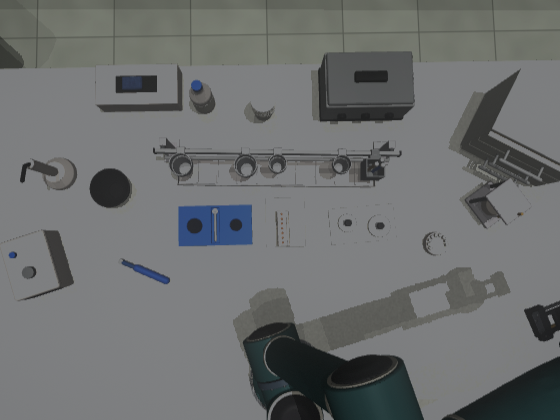

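View pics/side0.png

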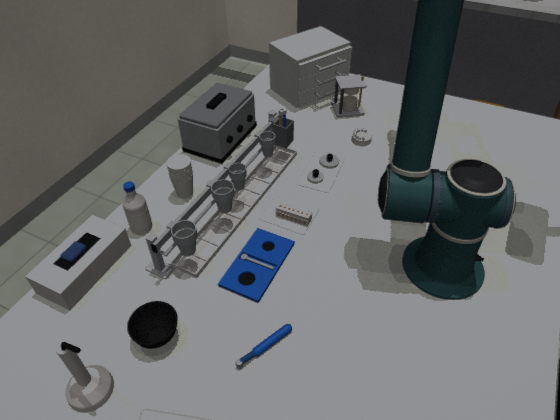

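Top view: wide cups at about (181,165) and (245,166), narrow cups at (277,163) and (342,163), caddy at (374,168). The larger well is at (194,226) and the smaller at (236,225). The small lid is at (348,222) and the big lid at (379,226). The side view shows the same 4 cups.

```bash
cat >> h.py <<'E'
from scipy.optimize import least_squares
def fitc(xy,r,c0):
    f=lambda c:np.hypot(*(xy-c).T)-r
    return least_squares(f,c0,loss="soft_l1",f_scale=.002)
def pix2z(p,uv,z):
    R=np.array(p["R"]);C=-R.T@p["t"]
    d=np.array([(uv[0]-p["cx"])/p["fx"],(uv[1]-p["cy"])/p["fy"],1])@R
    return C+d*(z-C[2])/d[2]
E
python3 - <<'E'
from h import *
P={n:read_camera(n) for n in("side","top")}
top=P["top"]
W={n:cloud(p) for n,p in P.items()}
# plane noise
w=W["top"];print("bench z",np.nanmedian(w[300:,30:90,2]))
# rail: z .130-.140
for n in W:
    w=W[n].reshape(-1,3);w=w[~np.isnan(w[:,0])]
    m=(w[:,2]>.129)&(w[:,2]<.1395)&(w[:,0]>.63)&(w[:,0]<.72)&(abs(w[:,1])<.42);q=w[m]
    k=np.polyfit(q[:,1],q[:,0],1)
    for _ in range(5):
        g=abs(np.polyval(k,q[:,1])-q[:,0])<.008;k=np.polyfit(q[g,1],q[g,0],1)
    print(n,"rail x=a*y+b",k,g.sum(),q[g,1].min(),q[g,1].max())
    for nm,uv,r in [("bigA",(181,165),.0307),("bigB",(245,166),.0307),("smA",(277,163),.0247),("smB",(342,163),.0247)]:
        c=pix2z(top,uv,.142)[:2]
        m=(np.hypot(*(w[:,:2]-c).T)<r+.018)&(w[:,2]>.132)&(w[:,2]<.152)&(w[:,0]<np.polyval(k,w[:,1])-.012)
        q=w[m];s=fitc(q[:,:2],r,c);print(n,nm,c.round(3),s.x.round(4),m.sum(),"rms",np.sqrt(np.mean(s.fun**2)).round(4),"z",np.percentile(q[:,2],[10,50,90]).round(4))
    for nm,uv,rf in [("lidS",(348,222),.0275),("lidB",(379,226),.0335)]:
        c=pix2z(top,uv,.02)[:2]
        m=(np.hypot(*(w[:,:2]-c).T)<.04)&(w[:,2]>.018)&(w[:,2]<.05)
        q=w[m];print(n,nm,c.round(3),q.mean(0).round(4),np.ptp(q,axis=0).round(3),m.sum(),q[:,2].max().round(3))
    # tray
    im=P[n]["color"].astype(int);dark=(im.sum(-1)<110).astype(np.uint8)
    nn,l,st,ce=cv2.connectedComponentsWithStats(dark)
    for i in range(1,nn):
        X=pix2z(P[n],ce[i],.008)
        if .38<X[0]<.53 and .1<X[1]<.35 and st[i,4]>30:print(n,"well",ce[i].round(1),st[i],pix2z(P[n],ce[i],.005).round(4))
E
```

```text
bench z -0.00011042619392861972
side rail x=a*y+b [0.02963295 0.64717742] 652 -0.317684190926999 0.3688191659095257
side bigA [0.615 0.286] [0.6183 0.293 ] 149 rms 0.0014 z [0.1333 0.139  0.1427]
side bigB [0.609 0.111] [0.6128 0.1141] 129 rms 0.0018 z [0.1332 0.1381 0.1431]
side smA [0.615 0.023] [0.6166 0.0254] 95 rms 0.002 z [0.1335 0.1384 0.1429]
side smB [ 0.612 -0.156] [ 0.612  -0.1528] 84 rms 0.002 z [0.1333 0.1384 0.1428]
side lidS [ 0.454 -0.189] [ 0.4517 -0.1807  0.0291] [0.02  0.024 0.02 ] 39 0.04
side lidB [ 0.44  -0.281] [ 0.4404 -0.2764  0.028 ] [0.02  0.02  0.018] 36 0.036
side well [267.7 245.8] [262 242  12   9  84] [0.4564 0.1461 0.005 ]
side well [246.4 278.1] [239 272  16  13 169] [0.4558 0.2705 0.005 ]
top rail x=a*y+b [0.03311279 0.64918603] 901 -0.32276878414594384 0.36460218335885514
top bigA [0.615 0.286] [0.6201 0.2894] 79 rms 0.001 z [0.1351 0.1396 0.1439]
top bigB [0.609 0.111] [0.6139 0.1106] 74 rms 0.0009 z [0.136  0.1414 0.144 ]
top smA [0.615 0.023] [0.6169 0.0223] 55 rms 0.0008 z [0.1373 0.1408 0.1454]
top smB [ 0.612 -0.156] [ 0.6112 -0.1557] 63 rms 0.001 z [0.1355 0.1409 0.1436]
top lidS [ 0.454 -0.189] [ 0.4532 -0.186   0.0319] [0.018 0.019 0.017] 40 0.04
top lidB [ 0.44  -0.281] [ 0.4426 -0.2819  0.0306] [0.057 0.02  0.018] 44 0.037
```

```bash
python3 - <<'E'
from h import *
P={n:read_camera(n) for n in("side","top")}
for n,p in P.items():
    W=cloud(p);w=W.reshape(-1,3)
    def zs(nm,x0,x1,y0,y1,zm):
        m=(w[:,0]>x0)&(w[:,0]<x1)&(w[:,1]>y0)&(w[:,1]<y1)&(w[:,2]>zm)&(w[:,2]<.3);q=w[m]
        if len(q):print(n,nm,len(q),"min",q.min(0).round(3),"max",q.max(0).round(3),"z90",np.percentile(q[:,2],90).round(3))
    zs("brush",.54,.68,-.30,-.20,.148)
    zs("postL",.60,.70,.32,.42,.139); zs("postR",.60,.70,-.40,-.31,.139)
    im=p["color"].astype(int)
    blue=((im[...,2]>im[...,0]+60)).astype(np.uint8)
    W2=W[...,:2]; blue[~((W2[...,0]>.37)&(W2[...,0]<.55)&(W2[...,1]>.07)&(W2[...,1]<.35))]=0
    cs,_=cv2.findContours(blue,cv2.RETR_CCOMP,cv2.CHAIN_APPROX_NONE)
    C=max(cs,key=cv2.contourArea)
    b=np.array([pix2z(p,c[0],.012)[:2] for c in C])
    print(n,"tray rect",cv2.minAreaRect((b*1000).astype(np.float32)))
    for c in cs:
        a=cv2.contourArea(c)
        if a>60 and c is not C:
            e=np.array([pix2z(p,k[0],.012)[:2] for k in c]);(ex,ey),r=cv2.minEnclosingCircle((e*1000).astype(np.float32));print(n,"hole",round(ex,1),round(ey,1),round(r,1))
    # knob by dark colour
    for nm,c in [("lidS",(.4525,-.1835)),("lidB",(.4415,-.279))]:
        m=(np.hypot(W[...,0]-c[0],W[...,1]-c[1])<.03)&(im.sum(-1)<130)
        v,u=np.nonzero(m);print(n,nm,m.sum(),"at z=.02:",pix2z(p,(u.mean(),v.mean()),.022).round(4),"z med",np.nanmedian(W[m][:,2]).round(3), np.nanmax(W[m][:,2]).round(3))
E
```

```text
side brush 81 min [ 0.592 -0.261  0.148] max [ 0.621 -0.229  0.191] z90 0.184
side postL 13 min [0.601 0.321 0.139] max [0.627 0.326 0.144] z90 0.144
side postR 1 min [ 0.635 -0.313  0.141] max [ 0.635 -0.313  0.141] z90 0.141
side tray rect ((452.74749755859375, 213.15045166015625), (120.70687103271484, 221.11642456054688), 0.05687083676457405)
side hole 452.7 274.6 25.5
side hole 455.7 212.3 53.2
side hole 453.0 151.4 20.2
side lidS 36 at z=.02: [ 0.4524 -0.1852  0.022 ] z med 0.03 0.036
side lidB 35 at z=.02: [ 0.4415 -0.2813  0.022 ] z med 0.027 0.034
top brush 72 min [ 0.594 -0.263  0.15 ] max [ 0.619 -0.234  0.194] z90 0.188
top postL 5 min [0.622 0.322 0.139] max [0.664 0.352 0.14 ] z90 0.14
top postR 1 min [ 0.64  -0.316  0.139] max [ 0.64  -0.316  0.139] z90 0.139
top tray rect ((454.1035461425781, 210.346923828125), (116.91741180419922, 216.35874938964844), 0.08087644726037979)
top hole 454.9 148.9 21.8
top hole 454.4 272.8 26.8
top hole 455.8 213.7 56.2
top lidS 1 at z=.02: [ 0.451  -0.1793  0.022 ] z med 0.035 0.035
top lidB 1 at z=.02: [ 0.4429 -0.275   0.022 ] z med 0.03 0.03
```

Call:
drive_tool(commands=[{"translation": [25,30,0],"angular": [0,0,-0.1],"grip": 0.2},{"translation": [25,30,0],"angular": [0,0,-0.1],"grip": 0.2},{"translation": [25,30,0],"angular": [0,0,-0.1],"grip": 0.2},{"translation": [25,30,0],"angular": [0,0,-0.0735],"grip": 0.2},{"translation": [25,30,0],"angular": [0,0,0],"grip": 0.2},{"translation": [25,30,0],"angular": [0,0,0],"grip": 0.2},{"translation": [25,30,0],"angular": [0,0,0],"grip": 0.2},{"translation": [25,30,0],"angular": [0,0,0],"grip": 0.2},{"translation": [25,30,0],"angular": [0,0,0],"grip": 0.2},{"translation": [25,30,0],"angular": [0,0,0],"grip": 0.2}])

```text
time: 2.43
tcp_pos: [0.4772, -0.3343, 0.239]
ee_rot: [3.141, -0.05, 0.001]
ft_force: [0.2, -0.4, -0.9]
finger_gap: 0.0701
```

Call:
drive_tool(commands=[{"translation": [14,35.8,0],"angular": [0,0,0],"grip": 0.25},{"translation": [14,35.8,0],"angular": [0,0,0],"grip": 0.25},{"translation": [14,35.8,0],"angular": [0,0,0],"grip": 0.25},{"translation": [14,35.8,0],"angular": [0,0,0],"grip": 0.25},{"translation": [14,35.8,0],"angular": [0,0,0],"grip": 0.25},{"translation": [14,35.8,0],"angular": [0,0,0],"grip": 0.25},{"translation": [14,35.8,0],"angular": [0,0,0],"grip": 0.25},{"translation": [14,35.8,0],"angular": [0,0,0],"grip": 0.25},{"translation": [14,35.8,0],"angular": [0,0,0],"grip": 0.25},{"translation": [14,35.8,0],"angular": [0,0,0],"grip": 0.25}])

```text
time: 3.27
tcp_pos: [0.6167, 0.024, 0.239]
ee_rot: [3.141, -0.05, 0.001]
ft_force: [0.2, -0.5, 0.5]
finger_gap: 0.0663
```

Call:
drive_tool(commands=[{"translation": [0,0,-25],"angular": [0,0,0],"grip": 0.25},{"translation": [0,0,-25],"angular": [0,0,0],"grip": 0.25},{"translation": [0,0,-15],"angular": [0,0,0],"grip": 0.25},{"translation": [0,0,0],"angular": [0,0,0],"grip": 0.25},{"translation": [0,0,0],"angular": [0,0,0],"grip": 0.25},{"translation": [0,0,0],"angular": [0,0,0],"grip": 0.25},{"translation": [0,0,0],"angular": [0,0,0],"grip": 0.25},{"translation": [0,0,0],"angular": [0,0,0],"grip": 0.25},{"translation": [0,0,0],"angular": [0,0,0],"grip": 0.25},{"translation": [0,0,0],"angular": [0,0,0],"grip": 0.25}])

```text
time: 4.1
tcp_pos: [0.6167, 0.0219, 0.1747]
ee_rot: [-3.141, 0.05, -0.002]
ft_force: [0.1, -0.3, 0.5]
finger_gap: 0.066
```

```bash
python3 - <<'E'
from h import *
print(ctrl.get_obs()["tcp_pos"])
s=read_camera("side")["color"];save("a1",cv2.resize(s[100:300,120:320],(600,600)))
E
```

```text
[0.61674228 0.02185968 0.17469395]
```

View pics/a1.png

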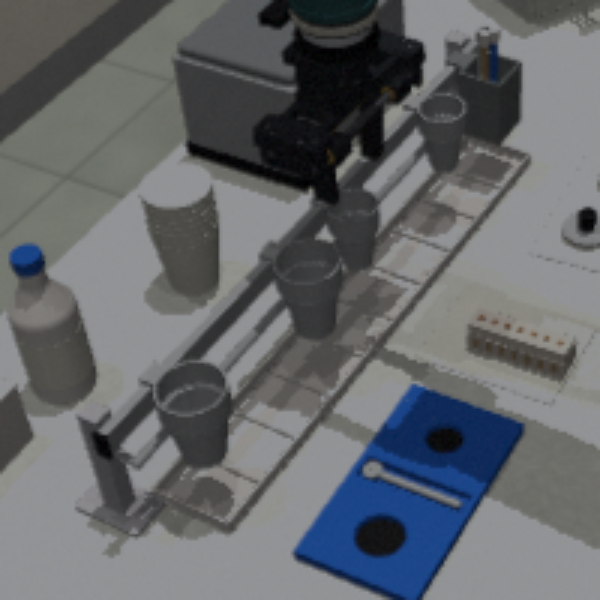

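The crop shows the fingers straddling the narrow cup at (353,215), aligned with the rail; all cups hang as before. I'll descend and grip.

Call:
drive_tool(commands=[{"translation": [0,1,-18],"angular": [0,0,0],"grip": 0.25},{"translation": [0,1,-18],"angular": [0,0,0],"grip": 0.25},{"translation": [0,0,-18],"angular": [0,0,0],"grip": 0.25},{"translation": [0,0,0],"angular": [0,0,0],"grip": 0.25},{"translation": [0,0,0],"angular": [0,0,0],"grip": 0.6},{"translation": [0,0,0],"angular": [0,0,0],"grip": 0.6},{"translation": [0,0,0],"angular": [0,0,0],"grip": 0.6},{"translation": [0,0,0],"angular": [0,0,0],"grip": 0.6},{"translation": [0,0,0],"angular": [0,0,0],"grip": 0.6},{"translation": [0,0,0],"angular": [0,0,0],"grip": 0.6}], squeeze=20)

```text
time: 4.98
tcp_pos: [0.617, 0.024, 0.1209]
ee_rot: [-3.141, 0.05, -0.003]
ft_force: [-0.4, -0.6, 1.9]
finger_gap: 0.0518
```

Call:
drive_tool(commands=[{"translation": [0,0,15],"angular": [0,0,0],"grip": 0.6},{"translation": [0,0,15],"angular": [0,0,0],"grip": 0.6},{"translation": [0,0,15],"angular": [0,0,0],"grip": 0.6},{"translation": [0,0,15],"angular": [0,0,0],"grip": 0.6},{"translation": [-20,0,0],"angular": [0,0,0],"grip": 0.6},{"translation": [-25,0,0],"angular": [0,0,0],"grip": 0.6},{"translation": [-25,0,0],"angular": [0,0,0],"grip": 0.6},{"translation": [-25,20,0],"angular": [0,0,0],"grip": 0.6},{"translation": [-25,25,0],"angular": [0,0,0],"grip": 0.6},{"translation": [-20,25,0],"angular": [0,0,0],"grip": 0.6}])

```text
time: 5.82
tcp_pos: [0.4746, 0.0942, 0.1798]
ee_rot: [-3.141, 0.053, 0.0]
ft_force: [0.2, 0.3, -1.1]
finger_gap: 0.0518
```

Call:
drive_tool(commands=[{"translation": [-15,25,0],"angular": [0,0,0],"grip": 0.6},{"translation": [-8,20,0],"angular": [0,0,0],"grip": 0.6},{"translation": [0,11,0],"angular": [0,0,0],"grip": 0.6},{"translation": [0,0,-20],"angular": [0,0,0],"grip": 0.6},{"translation": [0,0,-20],"angular": [0,0,0],"grip": 0.6},{"translation": [0,0,-20],"angular": [0,0,0],"grip": 0.6},{"translation": [0,0,-20],"angular": [0,0,0],"grip": 0.6},{"translation": [0,0,-10],"angular": [0,0,0],"grip": 0.6},{"translation": [0,0,0],"angular": [0,0,0],"grip": 0.6},{"translation": [0,0,0],"angular": [0,0,0],"grip": 0.6}])

```text
time: 6.65
tcp_pos: [0.4535, 0.1498, 0.0896]
ee_rot: [3.141, -0.05, -0.001]
ft_force: [0.2, 0.6, -0.4]
finger_gap: 0.0518
```

```bash
python3 - <<'E'
from h import *
print(ctrl.get_obs()["tcp_pos"])
s=read_camera("side")["color"];t=read_camera("top")["color"]
save("a2",np.hstack([cv2.resize(s[180:300,190:310],(400,400)),cv2.resize(t[150:250,170:270],(400,400))]))
E
```

```text
[0.4534678  0.14982009 0.08958427]
```

View pics/a2.png

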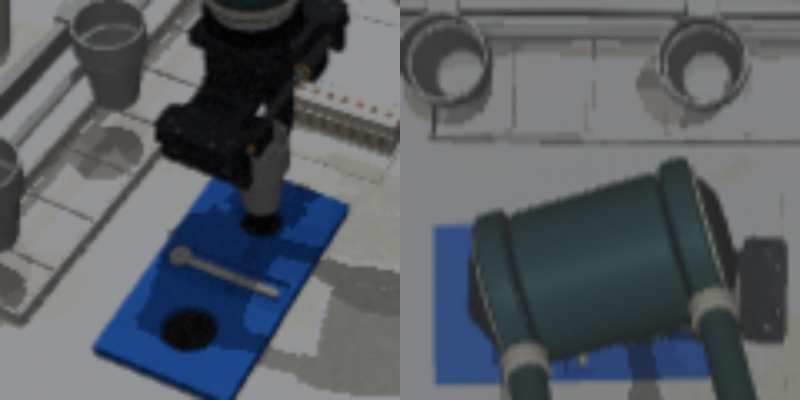

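Left crop: the narrow cup's base at (262,208) hangs just above the small well at (262,225). Lowering with a force check.

Call:
drive_tool(commands=[{"translation": [0,0,-8],"angular": [0,0,0],"grip": 0.6},{"translation": [0,0,-8],"angular": [0,0,0],"grip": 0.6},{"translation": [0,0,-4],"angular": [0,0,0],"grip": 0.6},{"translation": [0,0,-3],"angular": [0,0,0],"grip": 0.6},{"translation": [0,0,-2],"angular": [0,0,0],"grip": 0.6},{"translation": [0,0,-2],"angular": [0,0,0],"grip": 0.6},{"translation": [0,0,0],"angular": [0,0,0],"grip": 0.6},{"translation": [0,0,0],"angular": [0,0,0],"grip": 0.6},{"translation": [0,0,0],"angular": [0,0,0],"grip": 0.6},{"translation": [0,0,0],"angular": [0,0,0],"grip": 0.6}])

```text
time: 7.58
tcp_pos: [0.4534, 0.1501, 0.0629]
ee_rot: [-3.141, 0.05, -0.001]
ft_force: [0.2, -0.2, 0.1]
finger_gap: 0.0516
```

Call:
drive_tool(commands=[{"translation": [0,0,-2],"angular": [0,0,0],"grip": 0.6},{"translation": [0,0,-1],"angular": [0,0,0],"grip": 0.6},{"translation": [0,0,-1],"angular": [0,0,0],"grip": 0.6},{"translation": [0,0,-1],"angular": [0,0,0],"grip": 0.6},{"translation": [0,0,0],"angular": [0,0,0],"grip": 0.6},{"translation": [0,0,0],"angular": [0,0,0],"grip": 0.6},{"translation": [0,0,0],"angular": [0,0,0],"grip": 0.6},{"translation": [0,0,0],"angular": [0,0,0],"grip": 0.6},{"translation": [0,0,0],"angular": [0,0,0],"grip": 0.6},{"translation": [0,0,0],"angular": [0,0,0],"grip": 0.6}])

```text
time: 8.42
tcp_pos: [0.4536, 0.1501, 0.0584]
ee_rot: [-3.141, 0.05, -0.001]
ft_force: [-1.7, 0.4, 5.4]
finger_gap: 0.0518
```

Contact came at z 0.058, which matches the well floor. I'll release, rise, then go to the last narrow cup.

Call:
drive_tool(commands=[{"translation": [0,0,0],"angular": [0,0,0],"grip": 0.25},{"translation": [0,0,0],"angular": [0,0,0],"grip": 0.25},{"translation": [0,0,0],"angular": [0,0,0],"grip": 0.25},{"translation": [0,0,15],"angular": [0,0,0],"grip": 0.25},{"translation": [0,0,25],"angular": [0,0,0],"grip": 0.25},{"translation": [0,0,35],"angular": [0,0,0],"grip": 0.25},{"translation": [0,0,35],"angular": [0,0,0],"grip": 0.25},{"translation": [0,0,35],"angular": [0,0,0],"grip": 0.25},{"translation": [0,0,25],"angular": [0,0,0],"grip": 0.25},{"translation": [0,0,0],"angular": [0,0,0],"grip": 0.25}])

```text
time: 9.25
tcp_pos: [0.4569, 0.1511, 0.2343]
ee_rot: [-3.138, 0.05, -0.017]
ft_force: [0.2, 0.3, 0.6]
finger_gap: 0.0661
```

Call:
drive_tool(commands=[{"translation": [0,-35,0],"angular": [0,0,-0.12],"grip": 0.4},{"translation": [0,-35,0],"angular": [0,0,-0.12],"grip": 0.4},{"translation": [0,-35,0],"angular": [0,0,-0.12],"grip": 0.4},{"translation": [0,-35,0],"angular": [0,0,-0.12],"grip": 0.4},{"translation": [0,-35,0],"angular": [0,0,-0.12],"grip": 0.4},{"translation": [10,-35,0],"angular": [0,0,-0.12],"grip": 0.4},{"translation": [20,-35,0],"angular": [0,0,-0.12],"grip": 0.4},{"translation": [25,-30,0],"angular": [0,0,-0.12],"grip": 0.4},{"translation": [25,-20,0],"angular": [0,0,-0.12],"grip": 0.4},{"translation": [20,-10,0],"angular": [0,0,-0.12],"grip": 0.4}])

```text
time: 10.08
tcp_pos: [0.554, -0.1579, 0.2262]
ee_rot: [2.556, -1.825, -0.001]
ft_force: [0.2, 0.7, 0.6]
finger_gap: 0.0526
```

```bash
python3 - <<'E'
from h import *
o=ctrl.get_obs();print(o["tcp_pos"],o["joint_positions"].round(2))
for n in("side","top"):
    p=read_camera(n);w=cloud(p).reshape(-1,3)
    c=np.array([.4538,.150])
    m=(np.hypot(*(w[:,:2]-c).T)<.034)&(w[:,2]>.068)&(w[:,2]<.1)
    q=w[m];q=q[~((q[:,0]>c[0]+.027)&(abs(q[:,1]-c[1])<.014))];s=fitc(q[:,:2],.0247,c);print(n,"cup1",s.x.round(4),len(q),np.sqrt(np.mean(s.fun**2)).round(4),np.percentile(q[:,2],[50,90]).round(4))
    c=np.array([.6115,-.154])
    m=(np.hypot(*(w[:,:2]-c).T)<.04)&(w[:,2]>.132)&(w[:,2]<.15)&(w[:,0]<.63)
    q=w[m];s=fitc(q[:,:2],.0247,c);print(n,"smB",s.x.round(4),len(q))
    save("a3"+n,p["color"])
E
```

```text
[ 0.55395224 -0.15793034  0.22616885] [-0.32  0.09  1.83 -0.    1.22  2.49]
side cup1 [0.4537 0.1521] 138 0.0013 [0.0763 0.0806]
side smB [ 0.6109 -0.1527] 87
top cup1 [0.4547 0.149 ] 56 0.0008 [0.0787 0.082 ]
top smB [ 0.6113 -0.1558] 28
```

Call:
drive_tool(commands=[{"translation": [12,-2,0],"angular": [0,0,0],"grip": 0.77},{"translation": [12,-2,0],"angular": [0,0,0],"grip": 0.77},{"translation": [9.4,-0.4,0],"angular": [0,0,0],"grip": 0.77},{"translation": [0,0,-20],"angular": [0,0,0],"grip": 0.77},{"translation": [0,0,-20],"angular": [0,0,0],"grip": 0.77},{"translation": [0,0,-15],"angular": [0,0,0],"grip": 0.77},{"translation": [0,0,-10],"angular": [0,0,0],"grip": 0.77},{"translation": [0,0,0],"angular": [0,0,0],"grip": 0.77},{"translation": [0,0,0],"angular": [0,0,0],"grip": 0.77},{"translation": [0,0,0],"angular": [0,0,0],"grip": 0.77}])

```text
time: 11.02
tcp_pos: [0.5871, -0.1593, 0.1637]
ee_rot: [-2.565, 1.814, -0.002]
ft_force: [-0.6, -0.1, 1.0]
finger_gap: 0.02
```

```bash
python3 - <<'E'
from h import *
o=ctrl.get_obs();print(o["tcp_pos"],o["ee_rot"],o["joint_positions"].round(2))
s=read_camera("side")["color"];t=read_camera("top")["color"]
save("a4",np.hstack([cv2.resize(s[90:190,220:320],(400,400)),cv2.resize(t[120:220,300:400],(400,400))]))
E
```

```text
[ 0.58711005 -0.15926509  0.16369039] [-2.56471608e+00  1.81359471e+00 -1.98531460e-03] [-0.31  0.2   1.83  0.    1.11  2.5 ]
```

View pics/a4.png

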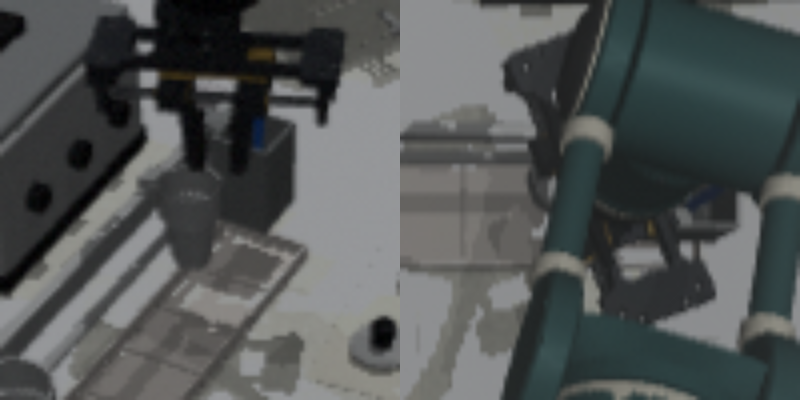

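The narrow cup's rim spans (160–225,178) in the left crop. The inner finger is above its middle (193,165) and the outer one outside (238,165), with the gripper well clear of the caddy.

Call:
drive_tool(commands=[{"translation": [0,-3,-10],"angular": [0,0,0],"grip": 0.77},{"translation": [0,0,-10],"angular": [0,0,0],"grip": 0.77},{"translation": [0,0,-10],"angular": [0,0,0],"grip": 0.77},{"translation": [0,0,-10],"angular": [0,0,0],"grip": 0.77},{"translation": [0,0,0],"angular": [0,0,0],"grip": 0.77},{"translation": [0,0,0],"angular": [0,0,0],"grip": 1},{"translation": [0,0,0],"angular": [0,0,0],"grip": 1},{"translation": [0,0,0],"angular": [0,0,0],"grip": 1},{"translation": [0,0,0],"angular": [0,0,0],"grip": 1},{"translation": [0,0,0],"angular": [0,0,0],"grip": 1}], squeeze=30)

```text
time: 11.95
tcp_pos: [0.5884, -0.1629, 0.1237]
ee_rot: [-2.563, 1.814, -0.006]
ft_force: [5.8, -1.3, -2.8]
finger_gap: 0.0038
```

Call:
drive_tool(commands=[{"translation": [0,0,10],"angular": [0,0,0],"grip": 1},{"translation": [0,0,15],"angular": [0,0,0],"grip": 1},{"translation": [0,0,15],"angular": [0,0,0],"grip": 1},{"translation": [0,0,15],"angular": [0,0,0],"grip": 1},{"translation": [0,0,15],"angular": [0,0,0],"grip": 1},{"translation": [-15,0,0],"angular": [0,0,0],"grip": 1},{"translation": [-25,0,0],"angular": [0,0,0],"grip": 1},{"translation": [-30,0,0],"angular": [0,0,0],"grip": 1},{"translation": [-20,10,0],"angular": [0,0,0.1],"grip": 1},{"translation": [-15,15,0],"angular": [0,0,0.1],"grip": 1}])

```text
time: 12.78
tcp_pos: [0.479, -0.1376, 0.1925]
ee_rot: [2.734, -1.545, -0.003]
ft_force: [0.6, 0.6, -0.2]
finger_gap: 0.0039
```

```bash
python3 - <<'E'
from h import *
o=ctrl.get_obs();print(o["tcp_pos"],o["ee_rot"],o["finger_gap"])
s=read_camera("side")["color"]
save("a5",cv2.resize(s[90:240,200:350],(500,500)))
E
```

```text
[ 0.47904435 -0.13755398  0.19253264] [ 2.73437061 -1.54485095 -0.00312922] 0.0038518551952155164
```

View pics/a5.png

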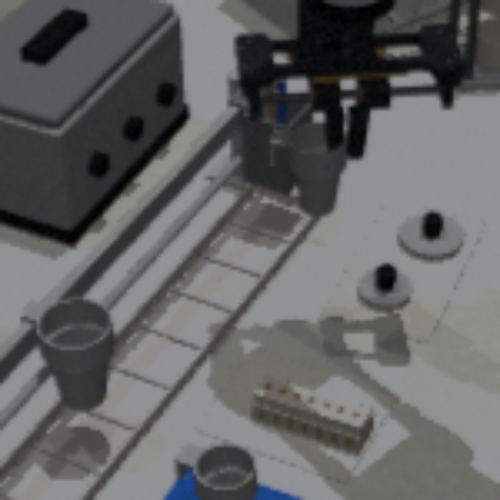

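The narrow cup hangs upright in the grip at (315,170). The caddy is unmoved and cup 1 stands in the tray at (225,475).

Call:
drive_tool(commands=[{"translation": [-2.5,26,0],"angular": [0,0,0.1],"grip": 1},{"translation": [-2.5,26,0],"angular": [0,0,0.1],"grip": 1},{"translation": [-2.5,26,0],"angular": [0,0,0.1],"grip": 1},{"translation": [-2.5,26,0],"angular": [0,0,0.1],"grip": 1},{"translation": [-2.5,26,0],"angular": [0,0,0.1],"grip": 1},{"translation": [-2.5,26,0],"angular": [0,0,0.1],"grip": 1},{"translation": [-2.5,26,0],"angular": [0,0,0.1],"grip": 1},{"translation": [-2.5,26,0],"angular": [0,0,0.1],"grip": 1},{"translation": [-2.5,26,0],"angular": [0,0,0.1],"grip": 1},{"translation": [-2.5,26,0],"angular": [0,0,0.1],"grip": 1}])

```text
time: 13.67
tcp_pos: [0.4561, 0.1238, 0.193]
ee_rot: [3.141, -0.043, -0.001]
ft_force: [-0.7, 0.3, -0.9]
finger_gap: 0.0035
```

Call:
drive_tool(commands=[{"translation": [0,0,0],"angular": [0,0,0],"grip": 1},{"translation": [0,0,0],"angular": [0,0,0],"grip": 1},{"translation": [0,0,0],"angular": [0,0,0],"grip": 1},{"translation": [0,0,0],"angular": [0,0,0],"grip": 1},{"translation": [0,0,0],"angular": [0,0,0],"grip": 1},{"translation": [0,0,0],"angular": [0,0,0],"grip": 1},{"translation": [0,0,0],"angular": [0,0,0],"grip": 1},{"translation": [0,0,0],"angular": [0,0,0],"grip": 1},{"translation": [0,0,0],"angular": [0,0,0],"grip": 1},{"translation": [0,0,0],"angular": [0,0,0],"grip": 1}])

```text
time: 14.5
tcp_pos: [0.4567, 0.1225, 0.1927]
ee_rot: [3.141, -0.05, -0.0]
ft_force: [-0.6, -0.1, -0.3]
finger_gap: 0.0036
```

Call:
drive_tool(commands=[{"translation": [-3.3,3.9,-15],"angular": [0,0,0],"grip": 1},{"translation": [0,0,-20],"angular": [0,0,0],"grip": 1},{"translation": [0,0,-20],"angular": [0,0,0],"grip": 1},{"translation": [0,0,-10],"angular": [0,0,0],"grip": 1},{"translation": [0,0,-5],"angular": [0,0,0],"grip": 1},{"translation": [0,0,0],"angular": [0,0,0],"grip": 1},{"translation": [0,0,0],"angular": [0,0,0],"grip": 1},{"translation": [0,0,0],"angular": [0,0,0],"grip": 1},{"translation": [0,0,0],"angular": [0,0,0],"grip": 1},{"translation": [0,0,0],"angular": [0,0,0],"grip": 1}])

```text
time: 15.33
tcp_pos: [0.4541, 0.1267, 0.1238]
ee_rot: [-3.141, 0.05, -0.003]
ft_force: [-0.7, -1.0, -0.6]
finger_gap: 0.0033
```

```bash
python3 - <<'E'
from h import *
o=ctrl.get_obs();print(o["tcp_pos"],o["ee_rot"],o["finger_gap"],o["ft_force"])
p=read_camera("side");s=p["color"]
save("a6",cv2.resize(s[190:290,220:320],(600,600),interpolation=cv2.INTER_CUBIC))
E
```

```text
[0.45413433 0.12672811 0.12375841] [-3.14072329e+00  4.98598912e-02 -2.93956294e-03] 0.0032966946996094695 [-0.71728642 -0.98464832 -0.56390059]
```

View pics/a6.png

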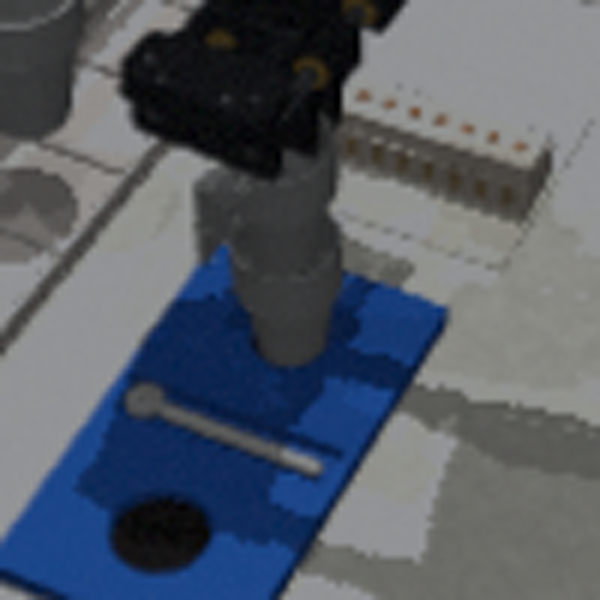

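The held cup at (283,200) enters the lower one at (290,290), roughly coaxial, with no side force. Lowering.

Call:
drive_tool(commands=[{"translation": [0,0,-6],"angular": [0,0,0],"grip": 1},{"translation": [0,0,-6],"angular": [0,0,0],"grip": 1},{"translation": [0,0,-6],"angular": [0,0,0],"grip": 1},{"translation": [0,0,-4],"angular": [0,0,0],"grip": 1},{"translation": [0,0,-4],"angular": [0,0,0],"grip": 1},{"translation": [0,0,0],"angular": [0,0,0],"grip": 1},{"translation": [0,0,0],"angular": [0,0,0],"grip": 1},{"translation": [0,0,0],"angular": [0,0,0],"grip": 1},{"translation": [0,0,0],"angular": [0,0,0],"grip": 1},{"translation": [0,0,0],"angular": [0,0,0],"grip": 1}])

```text
time: 16.22
tcp_pos: [0.4537, 0.1266, 0.097]
ee_rot: [-3.141, 0.05, -0.001]
ft_force: [0.6, 0.4, -0.5]
finger_gap: 0.0039
```

Call:
drive_tool(commands=[{"translation": [0,0,-3],"angular": [0,0,0],"grip": 1},{"translation": [0,0,-2],"angular": [0,0,0],"grip": 1},{"translation": [0,0,-2],"angular": [0,0,0],"grip": 1},{"translation": [0,0,-1],"angular": [0,0,0],"grip": 1},{"translation": [0,0,-1],"angular": [0,0,0],"grip": 1},{"translation": [0,0,0],"angular": [0,0,0],"grip": 1},{"translation": [0,0,0],"angular": [0,0,0],"grip": 1},{"translation": [0,0,0],"angular": [0,0,0],"grip": 1},{"translation": [0,0,0],"angular": [0,0,0],"grip": 1},{"translation": [0,0,0],"angular": [0,0,0],"grip": 1}])

```text
time: 17.05
tcp_pos: [0.4536, 0.1265, 0.0881]
ee_rot: [3.141, -0.05, 0.001]
ft_force: [-0.5, -0.7, 5.0]
finger_gap: 0.0039
```

Seated (5 N at z 0.088, 0.0887 expected). Releasing and going to wide cup B.

Call:
drive_tool(commands=[{"translation": [0,0,0],"angular": [0,0,0],"grip": 0.8},{"translation": [0,0,0],"angular": [0,0,0],"grip": 0.8},{"translation": [0,0,0],"angular": [0,0,0],"grip": 0.8},{"translation": [0,0,15],"angular": [0,0,0],"grip": 0.8},{"translation": [0,0,25],"angular": [0,0,0],"grip": 0.8},{"translation": [0,0,35],"angular": [0,0,0],"grip": 0.8},{"translation": [0,0,35],"angular": [0,0,0],"grip": 0.5},{"translation": [0,0,20],"angular": [0,0,0],"grip": 0.1},{"translation": [0,0,10],"angular": [0,0,0],"grip": 0.1},{"translation": [0,0,0],"angular": [0,0,0],"grip": 0.1}])

```text
time: 17.88
tcp_pos: [0.4549, 0.127, 0.2302]
ee_rot: [-3.14, 0.05, -0.007]
ft_force: [0.8, -0.1, -0.1]
finger_gap: 0.0421
```

Call:
drive_tool(commands=[{"translation": [20,-2,0],"angular": [0,0,0],"grip": 0.1},{"translation": [30,-3,0],"angular": [0,0,0],"grip": 0.1},{"translation": [35,-3,0],"angular": [0,0,0],"grip": 0.1},{"translation": [35,-3,0],"angular": [0,0,0],"grip": 0.1},{"translation": [30,-2,0],"angular": [0,0,0],"grip": 0.1},{"translation": [10,-1,-10],"angular": [0,0,0],"grip": 0.1},{"translation": [0,0,-20],"angular": [0,0,0],"grip": 0.1},{"translation": [0,0,-20],"angular": [0,0,0],"grip": 0.1},{"translation": [0,0,0],"angular": [0,0,0],"grip": 0.1},{"translation": [0,0,0],"angular": [0,0,0],"grip": 0.1}])

```text
time: 18.72
tcp_pos: [0.6102, 0.1123, 0.1738]
ee_rot: [3.14, -0.05, -0.012]
ft_force: [-0.9, -0.3, 0.4]
finger_gap: 0.0793
```

```bash
cat >> h.py <<'E'
def rim(c,r,z,zt=.012,hook=None):
    """rim centre from both cameras, mean"""
    out=[]
    for n in("side","top"):
        p=read_camera(n);w=cloud(p).reshape(-1,3);c=np.array(c)
        m=(np.hypot(*(w[:,:2]-c).T)<r+.008)&(abs(w[:,2]-z)<zt)
        q=w[m]
        if len(q)<15: print(n,"few",len(q));continue
        s=fitc(q[:,:2],r,c);print(n,s.x.round(4),len(q),"rms",np.sqrt(np.mean(s.fun**2)).round(4),"z",np.percentile(q[:,2],[50,90,98]).round(4));out.append(s.x)
    return np.mean(out,0) if out else None
E
python3 - <<'E'
from h import *
o=ctrl.get_obs();print(o["tcp_pos"],o["ee_rot"],o["finger_gap"])
print("small stack",rim((.4540,.1505),.0247,.107))
print("lower",rim((.4540,.1505),.0247,.076,.004))
E
```

```text
[0.61023375 0.11226785 0.1737623 ] [ 3.1401092  -0.04970589 -0.01185848] 0.07925877310851678
side [0.4527 0.153 ] 145 rms 0.0018 z [0.1041 0.108  0.1092]
top few 0
small stack [0.45272755 0.15297383]
side [0.4519 0.1541] 64 rms 0.0029 z [0.0764 0.0791 0.0796]
top few 0
lower [0.45193623 0.15414453]
```

Narrow stack rim at z≈0.107 as expected. Now gripping the wide cup.

Call:
drive_tool(commands=[{"translation": [3.3,0,-18],"angular": [0,0,0],"grip": 0.1},{"translation": [0,0,-18],"angular": [0,0,0],"grip": 0.1},{"translation": [0,0,-18],"angular": [0,0,0],"grip": 0.1},{"translation": [0,0,0],"angular": [0,0,0],"grip": 0.1},{"translation": [0,0,0],"angular": [0,0,0],"grip": 0.6},{"translation": [0,0,0],"angular": [0,0,0],"grip": 0.6},{"translation": [0,0,0],"angular": [0,0,0],"grip": 0.6},{"translation": [0,0,0],"angular": [0,0,0],"grip": 0.6},{"translation": [0,0,0],"angular": [0,0,0],"grip": 0.6},{"translation": [0,0,0],"angular": [0,0,0],"grip": 0.6}], squeeze=25)

```text
time: 19.75
tcp_pos: [0.6178, 0.1127, 0.1256]
ee_rot: [-3.141, 0.05, -0.005]
ft_force: [-1.0, -1.1, 5.6]
finger_gap: 0.0638
```

Call:
drive_tool(commands=[{"translation": [0,0,15],"angular": [0,0,0],"grip": 0.6},{"translation": [0,0,15],"angular": [0,0,0],"grip": 0.6},{"translation": [0,0,15],"angular": [0,0,0],"grip": 0.6},{"translation": [0,0,15],"angular": [0,0,0],"grip": 0.6},{"translation": [-10,0,5],"angular": [0,0,0],"grip": 0.6},{"translation": [-20,0,0],"angular": [0,0,0],"grip": 0.6},{"translation": [-25,0,0],"angular": [0,0,0],"grip": 0.6},{"translation": [-25,15,0],"angular": [0,0,0],"grip": 0.6},{"translation": [-25,25,0],"angular": [0,0,0],"grip": 0.6},{"translation": [-20,30,0],"angular": [0,0,0],"grip": 0.6}])

```text
time: 20.58
tcp_pos: [0.4888, 0.1817, 0.1877]
ee_rot: [3.14, -0.054, -0.003]
ft_force: [0.5, 0.0, -1.2]
finger_gap: 0.0639
```

Call:
drive_tool(commands=[{"translation": [-20,30,0],"angular": [0,0,0],"grip": 0.6},{"translation": [-10,30,0],"angular": [0,0,0],"grip": 0.6},{"translation": [-5,20,0],"angular": [0,0,0],"grip": 0.6},{"translation": [0,11,0],"angular": [0,0,0],"grip": 0.6},{"translation": [0,0,-20],"angular": [0,0,0],"grip": 0.6},{"translation": [0,0,-20],"angular": [0,0,0],"grip": 0.6},{"translation": [0,0,-10],"angular": [0,0,0],"grip": 0.6},{"translation": [0,0,0],"angular": [0,0,0],"grip": 0.6},{"translation": [0,0,0],"angular": [0,0,0],"grip": 0.6},{"translation": [0,0,0],"angular": [0,0,0],"grip": 0.6}])

```text
time: 21.42
tcp_pos: [0.4573, 0.2734, 0.1394]
ee_rot: [-3.141, 0.051, -0.001]
ft_force: [0.2, 0.9, -0.4]
finger_gap: 0.0637
```

Call:
drive_tool(commands=[{"translation": [0,0,-10],"angular": [0,0,0],"grip": 0.6},{"translation": [0,0,-10],"angular": [0,0,0],"grip": 0.6},{"translation": [0,0,-5],"angular": [0,0,0],"grip": 0.6},{"translation": [0,0,0],"angular": [0,0,0],"grip": 0.6},{"translation": [0,0,0],"angular": [0,0,0],"grip": 0.6},{"translation": [0,0,0],"angular": [0,0,0],"grip": 0.6},{"translation": [0,0,0],"angular": [0,0,0],"grip": 0.6},{"translation": [0,0,0],"angular": [0,0,0],"grip": 0.6},{"translation": [0,0,0],"angular": [0,0,0],"grip": 0.6},{"translation": [0,0,0],"angular": [0,0,0],"grip": 0.6}])

```text
time: 22.25
tcp_pos: [0.4568, 0.2737, 0.114]
ee_rot: [-3.141, 0.05, -0.001]
ft_force: [-0.1, -0.4, -2.3]
finger_gap: 0.0636
```

```bash
python3 - <<'E'
from h import *
o=ctrl.get_obs();print(o["tcp_pos"],o["ee_rot"],o["finger_gap"])
t=o["tcp_pos"];p=read_camera("side");W=cloud(p)
w=W.reshape(-1,3)
for z0,z1,r in [(t[2]-.012,t[2]+.004,.032),]:
    m=(np.hypot(w[:,0]-t[0],w[:,1]-t[1])<.042)&(w[:,2]>z0)&(w[:,2]<z1);q=w[m];s=fitc(q[:,:2],r,t[:2]);print(s.x,len(q),np.sqrt(np.mean(s.fun**2)))
save("a7",cv2.resize(p["color"][190:310,190:310],(480,480),interpolation=cv2.INTER_CUBIC))
E
```

```text
[0.45680059 0.27368651 0.11400175] [-3.14093460e+00  4.96843081e-02 -7.39445910e-04] 0.06361462637095303
[0.45442534 0.27714553] 136 0.002455128740404099
```

View pics/a7.png

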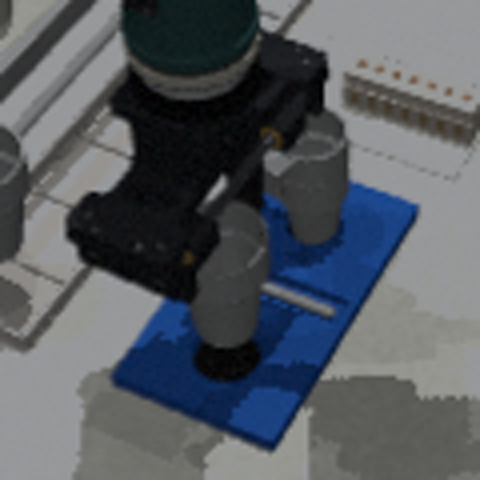

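The wide cup is above the larger well, its base at (228,335) and the well at (228,360); the narrow stack stands straight at (312,185).

Call:
drive_tool(commands=[{"translation": [0,-1,-10],"angular": [0,0,0],"grip": 0.6},{"translation": [0,0,-10],"angular": [0,0,0],"grip": 0.6},{"translation": [0,0,-7],"angular": [0,0,0],"grip": 0.6},{"translation": [0,0,-5],"angular": [0,0,0],"grip": 0.6},{"translation": [0,0,-4],"angular": [0,0,0],"grip": 0.6},{"translation": [0,0,0],"angular": [0,0,0],"grip": 0.6},{"translation": [0,0,0],"angular": [0,0,0],"grip": 0.6},{"translation": [0,0,0],"angular": [0,0,0],"grip": 0.6},{"translation": [0,0,0],"angular": [0,0,0],"grip": 0.6},{"translation": [0,0,0],"angular": [0,0,0],"grip": 0.6}])

```text
time: 23.13
tcp_pos: [0.4584, 0.2726, 0.0789]
ee_rot: [-3.141, 0.049, -0.005]
ft_force: [2.1, -2.4, 7.7]
finger_gap: 0.0635
```

It is touching the well's lip, and the side forces point +x, −y. I'll lift slightly, shift that way and try again.

Call:
drive_tool(commands=[{"translation": [0,0,4],"angular": [0,0,0],"grip": 0.6},{"translation": [2.5,-1.5,0],"angular": [0,0,0],"grip": 0.6},{"translation": [0,0,0],"angular": [0,0,0],"grip": 0.6},{"translation": [0,0,-3],"angular": [0,0,0],"grip": 0.6},{"translation": [0,0,-2],"angular": [0,0,0],"grip": 0.6},{"translation": [0,0,-1],"angular": [0,0,0],"grip": 0.6},{"translation": [0,0,0],"angular": [0,0,0],"grip": 0.6},{"translation": [0,0,0],"angular": [0,0,0],"grip": 0.6},{"translation": [0,0,0],"angular": [0,0,0],"grip": 0.6},{"translation": [0,0,0],"angular": [0,0,0],"grip": 0.6}])

```text
time: 23.97
tcp_pos: [0.4602, 0.272, 0.0762]
ee_rot: [-3.139, 0.05, -0.004]
ft_force: [2.4, 3.8, 1.4]
finger_gap: 0.0636
```

Call:
drive_tool(commands=[{"translation": [1,0.7,0],"angular": [0,0,0],"grip": 0.6},{"translation": [0,0,-1],"angular": [0,0,0],"grip": 0.6},{"translation": [0,0,-1],"angular": [0,0,0],"grip": 0.6},{"translation": [0,0,-1],"angular": [0,0,0],"grip": 0.6},{"translation": [0,0,-1],"angular": [0,0,0],"grip": 0.6},{"translation": [0,0,0],"angular": [0,0,0],"grip": 0.6},{"translation": [0,0,0],"angular": [0,0,0],"grip": 0.6},{"translation": [0,0,0],"angular": [0,0,0],"grip": 0.6},{"translation": [0,0,0],"angular": [0,0,0],"grip": 0.6},{"translation": [0,0,0],"angular": [0,0,0],"grip": 0.6}])

```text
time: 24.8
tcp_pos: [0.4609, 0.2724, 0.0733]
ee_rot: [-3.14, 0.05, -0.002]
ft_force: [0.1, 2.4, 11.2]
finger_gap: 0.0636
```

Floor reached (z 0.0733, 0.0726 expected). Releasing; next, wide cup A.

Call:
drive_tool(commands=[{"translation": [0,0,1],"angular": [0,0,0],"grip": 0.1},{"translation": [0,0,0],"angular": [0,0,0],"grip": 0.1},{"translation": [0,0,0],"angular": [0,0,0],"grip": 0.1},{"translation": [0,0,15],"angular": [0,0,0],"grip": 0.1},{"translation": [0,0,25],"angular": [0,0,0],"grip": 0.1},{"translation": [0,0,35],"angular": [0,0,0],"grip": 0.1},{"translation": [0,0,35],"angular": [0,0,0],"grip": 0.1},{"translation": [0,0,5],"angular": [0,0,0],"grip": 0.1},{"translation": [10,0,0],"angular": [0,0,0],"grip": 0.1},{"translation": [20,5,0],"angular": [0,0,0],"grip": 0.1}])

```text
time: 25.63
tcp_pos: [0.4885, 0.2757, 0.1866]
ee_rot: [3.14, -0.049, -0.004]
ft_force: [-0.3, -0.6, -0.5]
finger_gap: 0.0795
```

Call:
drive_tool(commands=[{"translation": [30,5,0],"angular": [0,0,0],"grip": 0.1},{"translation": [35,5,0],"angular": [0,0,0],"grip": 0.1},{"translation": [30,4,0],"angular": [0,0,0],"grip": 0.1},{"translation": [20,0,0],"angular": [0,0,0],"grip": 0.1},{"translation": [10,0,0],"angular": [0,0,0],"grip": 0.1},{"translation": [0,0,0],"angular": [0,0,0],"grip": 0.1},{"translation": [0,0,0],"angular": [0,0,0],"grip": 0.1},{"translation": [0,0,0],"angular": [0,0,0],"grip": 0.1},{"translation": [0,0,0],"angular": [0,0,0],"grip": 0.1},{"translation": [0,0,0],"angular": [0,0,0],"grip": 0.1}])

```text
time: 26.47
tcp_pos: [0.614, 0.2908, 0.1878]
ee_rot: [3.141, -0.049, -0.001]
ft_force: [0.6, -0.1, -0.2]
finger_gap: 0.0791
```

```bash
python3 - <<'E'
from h import *
o=ctrl.get_obs();print(o["tcp_pos"],o["ee_rot"],o["finger_gap"])
print("big stack",rim((.455,.273),.0307,.089,.008))
print("bigA",rim((.619,.291),.0307,.142,.009))
E
```

```text
[0.61403239 0.29081387 0.18781267] [ 3.14113973e+00 -4.89022437e-02 -5.68965774e-04] 0.07905934878304531
side [0.4543 0.2762] 171 rms 0.0022 z [0.0875 0.0913 0.0929]
top few 0
big stack [0.45434003 0.27618012]
side [0.6184 0.2931] 164 rms 0.0019 z [0.1391 0.1432 0.1444]
top [0.6214 0.2907] 24 rms 0.0017 z [0.1401 0.1433 0.1453]
bigA [0.61990002 0.29193198]
```

Call:
drive_tool(commands=[{"translation": [5,1,-15],"angular": [0,0,0],"grip": 0.1},{"translation": [0,0,-15],"angular": [0,0,0],"grip": 0.1},{"translation": [0,0,-15],"angular": [0,0,0],"grip": 0.1},{"translation": [0,0,-12],"angular": [0,0,0],"grip": 0.1},{"translation": [0,0,-9],"angular": [0,0,0],"grip": 0.1},{"translation": [0,0,0],"angular": [0,0,0],"grip": 0.1},{"translation": [0,0,0],"angular": [0,0,0],"grip": 0.1},{"translation": [0,0,0],"angular": [0,0,0],"grip": 0.1},{"translation": [0,0,0],"angular": [0,0,0],"grip": 0.1},{"translation": [0,0,0],"angular": [0,0,0],"grip": 0.1}])

```text
time: 27.5
tcp_pos: [0.6209, 0.2921, 0.123]
ee_rot: [-3.14, 0.05, -0.003]
ft_force: [-0.0, -0.8, 0.2]
finger_gap: 0.0793
```

Call:
drive_tool(commands=[{"translation": [0,0,0],"angular": [0,0,0],"grip": 0.6},{"translation": [0,0,0],"angular": [0,0,0],"grip": 0.6},{"translation": [0,0,0],"angular": [0,0,0],"grip": 0.6},{"translation": [0,0,0],"angular": [0,0,0],"grip": 0.6},{"translation": [0,0,0],"angular": [0,0,0],"grip": 0.6},{"translation": [0,0,0],"angular": [0,0,0],"grip": 0.6},{"translation": [0,0,0],"angular": [0,0,0],"grip": 0.6},{"translation": [0,0,0],"angular": [0,0,0],"grip": 0.6},{"translation": [0,0,0],"angular": [0,0,0],"grip": 0.6},{"translation": [0,0,0],"angular": [0,0,0],"grip": 0.6}])

```text
time: 28.33
tcp_pos: [0.6202, 0.2917, 0.1221]
ee_rot: [3.141, -0.05, 0.0]
ft_force: [-2.4, -1.4, 4.6]
finger_gap: 0.0638
```

Call:
drive_tool(commands=[{"translation": [0,0,15],"angular": [0,0,0],"grip": 0.6},{"translation": [0,0,20],"angular": [0,0,0],"grip": 0.6},{"translation": [0,0,20],"angular": [0,0,0],"grip": 0.6},{"translation": [0,0,15],"angular": [0,0,0],"grip": 0.6},{"translation": [-15,0,0],"angular": [0,0,0],"grip": 0.6},{"translation": [-30,-2,0],"angular": [0,0,0],"grip": 0.6},{"translation": [-35,-4,0],"angular": [0,0,0],"grip": 0.6},{"translation": [-35,-4,0],"angular": [0,0,0],"grip": 0.6},{"translation": [-30,-4,0],"angular": [0,0,0],"grip": 0.6},{"translation": [-19,-4,0],"angular": [0,0,0],"grip": 0.6}])

```text
time: 29.17
tcp_pos: [0.4527, 0.2733, 0.1906]
ee_rot: [3.141, -0.049, -0.004]
ft_force: [-0.8, -0.6, -1.4]
finger_gap: 0.0639
```

Call:
drive_tool(commands=[{"translation": [0,0,-10],"angular": [0,0,0],"grip": 0.6},{"translation": [0,0,-10],"angular": [0,0,0],"grip": 0.6},{"translation": [0,0,-10],"angular": [0,0,0],"grip": 0.6},{"translation": [0,0,-10],"angular": [0,0,0],"grip": 0.6},{"translation": [0,0,0],"angular": [0,0,0],"grip": 0.6},{"translation": [0,0,0],"angular": [0,0,0],"grip": 0.6},{"translation": [0,0,0],"angular": [0,0,0],"grip": 0.6},{"translation": [0,0,0],"angular": [0,0,0],"grip": 0.6},{"translation": [0,0,0],"angular": [0,0,0],"grip": 0.6},{"translation": [0,0,0],"angular": [0,0,0],"grip": 0.6}])

```text
time: 30.0
tcp_pos: [0.4566, 0.274, 0.1522]
ee_rot: [-3.141, 0.05, -0.001]
ft_force: [-0.1, -0.4, -2.1]
finger_gap: 0.0635
```

Call:
drive_tool(commands=[{"translation": [0,0,-8],"angular": [0,0,0],"grip": 0.6},{"translation": [0,0,-8],"angular": [0,0,0],"grip": 0.6},{"translation": [0,0,-8],"angular": [0,0,0],"grip": 0.6},{"translation": [0,0,-7],"angular": [0,0,0],"grip": 0.6},{"translation": [0,0,-6],"angular": [0,0,0],"grip": 0.6},{"translation": [0,0,-5],"angular": [0,0,0],"grip": 0.6},{"translation": [0,0,-4],"angular": [0,0,0],"grip": 0.6},{"translation": [0,0,0],"angular": [0,0,0],"grip": 0.6},{"translation": [0,0,0],"angular": [0,0,0],"grip": 0.6},{"translation": [0,0,0],"angular": [0,0,0],"grip": 0.6}])

```text
time: 30.83
tcp_pos: [0.4564, 0.2739, 0.106]
ee_rot: [-3.141, 0.05, -0.001]
ft_force: [0.7, 0.1, -0.6]
finger_gap: 0.0639
```

Call:
drive_tool(commands=[{"translation": [0,0,-2],"angular": [0,0,0],"grip": 0.6},{"translation": [0,0,-2],"angular": [0,0,0],"grip": 0.6},{"translation": [0,0,-2],"angular": [0,0,0],"grip": 0.6},{"translation": [0,0,-2],"angular": [0,0,0],"grip": 0.6},{"translation": [0,0,0],"angular": [0,0,0],"grip": 0.6},{"translation": [0,0,0],"angular": [0,0,0],"grip": 0.6},{"translation": [0,0,0],"angular": [0,0,0],"grip": 0.6},{"translation": [0,0,0],"angular": [0,0,0],"grip": 0.6},{"translation": [0,0,0],"angular": [0,0,0],"grip": 0.6},{"translation": [0,0,0],"angular": [0,0,0],"grip": 0.6}])

```text
time: 31.67
tcp_pos: [0.4563, 0.2734, 0.0983]
ee_rot: [3.14, -0.049, 0.0]
ft_force: [-1.0, -3.7, 6.8]
finger_gap: 0.0634
```

Call:
drive_tool(commands=[{"translation": [0,-0.5,-1],"angular": [0,0,0],"grip": 0.6},{"translation": [0,0,-0.5],"angular": [0,0,0],"grip": 0.6},{"translation": [0,0,0],"angular": [0,0,0],"grip": 0.6},{"translation": [0,0,0],"angular": [0,0,0],"grip": 0.6},{"translation": [0,0,0],"angular": [0,0,0],"grip": 0.6},{"translation": [0,0,0],"angular": [0,0,0],"grip": 0.1},{"translation": [0,0,0],"angular": [0,0,0],"grip": 0.1},{"translation": [0,0,0],"angular": [0,0,0],"grip": 0.1},{"translation": [0,0,0],"angular": [0,0,0],"grip": 0.1},{"translation": [0,0,0],"angular": [0,0,0],"grip": 0.1}])

```text
time: 32.5
tcp_pos: [0.456, 0.2733, 0.0958]
ee_rot: [3.141, -0.05, -0.001]
ft_force: [0.4, 0.0, 0.3]
finger_gap: 0.0792
```

Call:
drive_tool(commands=[{"translation": [0,0,15],"angular": [0,0,0],"grip": 0.1},{"translation": [0,0,25],"angular": [0,0,0],"grip": 0.1},{"translation": [0,0,30],"angular": [0,0,0],"grip": 0.1},{"translation": [0,0,30],"angular": [0,0,0],"grip": 0.4},{"translation": [0,-20,10],"angular": [0,0,0],"grip": 0.55},{"translation": [0,-35,0],"angular": [0,0,0],"grip": 0.55},{"translation": [0,-40,0],"angular": [0,0,0],"grip": 0.55},{"translation": [0,-40,0],"angular": [0,0,0],"grip": 0.55},{"translation": [0,-40,0],"angular": [0,0,0],"grip": 0.55},{"translation": [0,-40,0],"angular": [0,0,0],"grip": 0.55}])

```text
time: 33.33
tcp_pos: [0.4557, 0.0568, 0.2062]
ee_rot: [-3.141, 0.048, -0.001]
ft_force: [-0.2, -1.3, 1.3]
finger_gap: 0.0397
```

Call:
drive_tool(commands=[{"translation": [0,-40,0],"angular": [0,0,0],"grip": 0.55},{"translation": [0,-40,0],"angular": [0,0,0],"grip": 0.55},{"translation": [0,-35,0],"angular": [0,0,0],"grip": 0.55},{"translation": [0,-20,0],"angular": [0,0,0],"grip": 0.55},{"translation": [0,0,0],"angular": [0,0,0],"grip": 0.55},{"translation": [0,0,0],"angular": [0,0,0],"grip": 0.55},{"translation": [0,0,0],"angular": [0,0,0],"grip": 0.55},{"translation": [0,0,0],"angular": [0,0,0],"grip": 0.55},{"translation": [0,0,0],"angular": [0,0,0],"grip": 0.55},{"translation": [0,0,0],"angular": [0,0,0],"grip": 0.55}])

```text
time: 34.17
tcp_pos: [0.4562, -0.0756, 0.2061]
ee_rot: [-3.141, 0.047, 0.0]
ft_force: [0.9, -0.7, 0.3]
finger_gap: 0.0395
```

```bash
cat >> h.py <<'E'
def knob(c,P=None,z=.022):
    for n in ("side","top"):
        p=read_camera(n);W=cloud(p)
        m=(np.hypot(W[...,0]-c[0],W[...,1]-c[1])<.035)&(p["color"].astype(int).sum(-1)<150)&(W[...,2]>z-.008)
        v,u=np.nonzero(m)
        if m.sum()>5: print(n,"knob",m.sum(),pix2z(p,(u.mean(),v.mean()),z).round(4),"fl",)
        w=W.reshape(-1,3)
    return
E
python3 - <<'E'
from h import *
o=ctrl.get_obs();print(o["tcp_pos"],o["ee_rot"],o["finger_gap"])
print("big stack",rim((.455,.273),.0307,.117,.008))
print("small stack",rim((.4540,.1505),.0247,.107,.008))
for n in("side","top"):
    p=read_camera(n)
    for q in["lid_big_knob","lid_small_knob"]:print(n,q,[(np.round(d["location"],3).tolist(),round(d["p"],2)) for d in nets.search_frame(q,p)][:4])
    save("b1"+n,p["color"])
knob((.4525,-.1845));knob((.4420,-.281))
s=cv2.imread("pics/b1side.png");t=cv2.imread("pics/b1top.png")
cv2.imwrite("pics/b1.png",np.hstack([cv2.resize(s[120:320,180:380],(400,400)),cv2.resize(t[140:260,170:410],(400,200)) if 0 else cv2.resize(t[130:270,170:310],(400,400))]))
E
```

```text
[ 0.45619369 -0.0756306   0.20613408] [-3.14102556e+00  4.67870034e-02  1.45364276e-04] 0.039497394890757036
side [0.4544 0.2749] 187 rms 0.0022 z [0.1149 0.1185 0.12  ]
top [0.4563 0.2717] 111 rms 0.0021 z [0.115  0.12   0.1212]
big stack [0.45531974 0.27330176]
side [0.4524 0.1537] 119 rms 0.0021 z [0.1057 0.1091 0.1113]
top [0.454  0.1511] 83 rms 0.0024 z [0.1061 0.1094 0.1106]
small stack [0.45318554 0.15238166]
side lid_big_knob [([0.436, -0.276, 0.009], 0.44), ([0.612, -0.234, 0.135], 0.3)]
side lid_small_knob [([0.47, -0.15, 0.007], 0.46)]
top lid_big_knob [([0.442, 0.202, 0.01], 0.68)]
top lid_small_knob []
side knob 52 [ 0.5565 -0.4368  0.022 ] fl
side knob 33 [ 0.4429 -0.2835  0.022 ] fl
top knob 30 [ 0.4417 -0.2832  0.022 ] fl
```

View pics/b1.png

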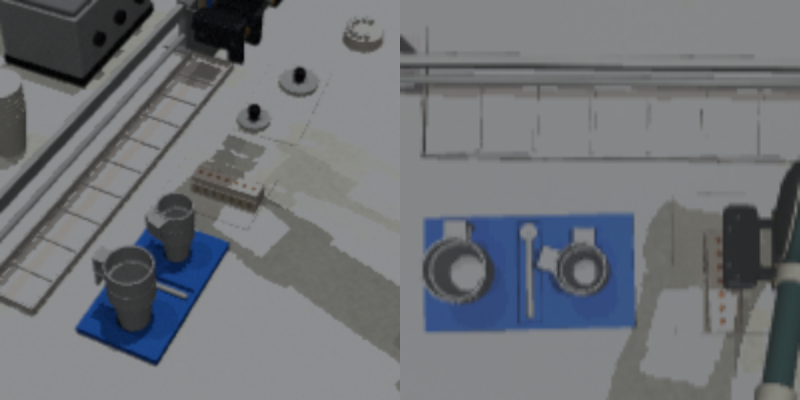

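Both stacks are nested in their wells: wide at (130,285), narrow at (177,225) in the left crop. The small lid has been knocked to left-crop (254,115), about (0.47,−0.15). I'll re-measure both lids and the mouths.

```bash
cat >> h.py <<'E'
def lid(c,rf):
    """flange/knob fit: dark knob pixels near c"""
    for n in ("side","top"):
        p=read_camera(n);W=cloud(p);w=W.reshape(-1,3)
        d=np.hypot(W[...,0]-c[0],W[...,1]-c[1])
        m=(d<.028)&(p["color"].astype(int).sum(-1)<150)&(W[...,2]>.01)&(W[...,2]<.045)
        v,u=np.nonzero(m)
        if m.sum()>8: print(n,"knob",m.sum(),pix2z(p,(u.mean(),v.mean()),.021).round(4),"zmax",np.percentile(W[m][:,2],95).round(4))
        f=(d<.05)&(W[...,2]>.005)&(W[...,2]<.012)&(np.array(p["color"]).astype(int).sum(-1)>0);q=W[f]
        if f.sum()>20: print(n,"flange pts",f.sum(),"bbox mid",((q.max(0)+q.min(0))/2).round(4)[:2],np.ptp(q,axis=0).round(3)[:2])
def mouth(c,r,z,hooks):
    for n in("side","top"):
        p=read_camera(n);w=cloud(p).reshape(-1,3);c=np.array(c);d=w[:,:2]-c
        a=np.arctan2(d[:,1],d[:,0]);rr=np.hypot(*d.T)
        m=(rr<r+.006)&(rr>r-.008)&(abs(w[:,2]-z)<.005)
        for h in hooks:m&=abs(np.angle(np.exp(1j*(a-h))))>.6
        q=w[m]
        if len(q)<15: print(n,"few");continue
        s=fitc(q[:,:2],r,c);print(n,"mouth",s.x.round(4),len(q),"rms",np.sqrt(np.mean(s.fun**2)).round(4))
E
python3 - <<'E'
from h import *
lid((.47,-.15),.0275);lid((.442,-.282),.0335)
mouth((.4550,.273),.0307,.116,[0]);mouth((.4537,.151),.0247,.106,[1.2])
p=read_camera("side");print(pix2z(p,(307,177),.015))
E
```

```text
side knob 41 [ 0.4728 -0.1613  0.021 ] zmax 0.0336
side flange pts 107 bbox mid [ 0.4673 -0.1517] [0.086 0.071]
side knob 37 [ 0.4428 -0.2826  0.021 ] zmax 0.034
side flange pts 141 bbox mid [ 0.4381 -0.2794] [0.075 0.076]
top knob 29 [ 0.4416 -0.2835  0.021 ] zmax 0.0352
top flange pts 232 bbox mid [ 0.4419 -0.2916] [0.094 0.077]
side mouth [0.4539 0.2746] 104 rms 0.0015
top mouth [0.4556 0.2718] 64 rms 0.001
side mouth [0.4527 0.1527] 75 rms 0.0016
top mouth [0.4537 0.15  ] 40 rms 0.0008
[ 0.47182524 -0.16229838  0.015     ]
```

Call:
drive_tool(commands=[{"translation": [4,-15,0],"angular": [0,0,0],"grip": 0.55},{"translation": [4,-25,0],"angular": [0,0,0],"grip": 0.55},{"translation": [4,-25,0],"angular": [0,0,0],"grip": 0.55},{"translation": [4.6,-20.7,-20],"angular": [0,0,0],"grip": 0.55},{"translation": [0,0,-30],"angular": [0,0,0],"grip": 0.55},{"translation": [0,0,-35],"angular": [0,0,0],"grip": 0.55},{"translation": [0,0,-35],"angular": [0,0,0],"grip": 0.55},{"translation": [0,0,-20],"angular": [0,0,0],"grip": 0.55},{"translation": [0,0,0],"angular": [0,0,0],"grip": 0.55},{"translation": [0,0,0],"angular": [0,0,0],"grip": 0.55}])

```text
time: 36.15
tcp_pos: [0.4717, -0.162, 0.0652]
ee_rot: [-3.14, 0.05, 0.005]
ft_force: [-0.8, 0.3, 1.1]
finger_gap: 0.0398
```

Call:
drive_tool(commands=[{"translation": [0,0,0],"angular": [0,0,0],"grip": 0.55},{"translation": [0,0,0],"angular": [0,0,0],"grip": 0.55},{"translation": [0,0,0],"angular": [0,0,0],"grip": 0.55},{"translation": [0,0,0],"angular": [0,0,0],"grip": 0.55},{"translation": [0,0,0],"angular": [0,0,0],"grip": 0.55},{"translation": [0,0,0],"angular": [0,0,0],"grip": 0.55},{"translation": [0,0,0],"angular": [0,0,0],"grip": 0.55},{"translation": [0,0,0],"angular": [0,0,0],"grip": 0.55},{"translation": [0,0,0],"angular": [0,0,0],"grip": 0.55},{"translation": [0,0,0],"angular": [0,0,0],"grip": 0.55}])

```text
time: 36.98
tcp_pos: [0.4727, -0.1624, 0.0661]
ee_rot: [-3.141, 0.05, 0.0]
ft_force: [0.2, 0.1, -0.2]
finger_gap: 0.0398
```

```bash
python3 - <<'E'
from h import *
o=ctrl.get_obs();print(o["tcp_pos"],o["ee_rot"],o["finger_gap"])
s=read_camera("side")["color"]
save("b2",cv2.resize(s[130:210,270:350],(480,480),interpolation=cv2.INTER_CUBIC))
E
```

```text
[ 0.47267135 -0.16242581  0.06612279] [-3.14114261e+00  4.97958198e-02  2.31374473e-04] 0.03982751251586615
```

View pics/b2.png

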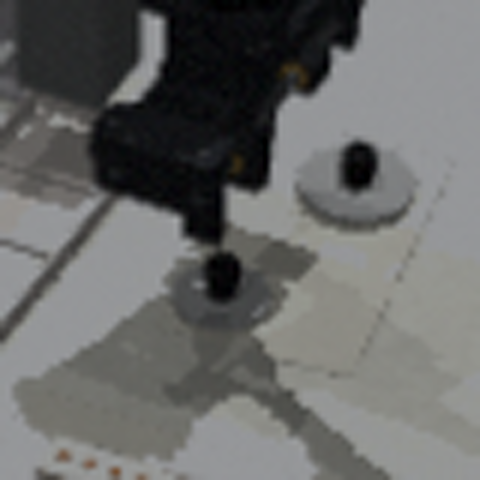

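The near finger (205,225) is above and just in front of the small lid's knob (222,275), consistent with a centred straddle. Descending and gripping.

Call:
drive_tool(commands=[{"translation": [0,1,-15],"angular": [0,0,0],"grip": 0.55},{"translation": [0,0,-15],"angular": [0,0,0],"grip": 0.55},{"translation": [0,0,-12],"angular": [0,0,0],"grip": 0.55},{"translation": [0,0,-10],"angular": [0,0,0],"grip": 0.55},{"translation": [0,0,0],"angular": [0,0,0],"grip": 0.55},{"translation": [0,0,0],"angular": [0,0,0],"grip": 0.55},{"translation": [0,0,0],"angular": [0,0,0],"grip": 1},{"translation": [0,0,0],"angular": [0,0,0],"grip": 1},{"translation": [0,0,0],"angular": [0,0,0],"grip": 1},{"translation": [0,0,0],"angular": [0,0,0],"grip": 1}], squeeze=25)

```text
time: 37.87
tcp_pos: [0.4735, -0.1618, 0.015]
ee_rot: [3.141, -0.05, 0.002]
ft_force: [-0.2, -0.1, 1.1]
finger_gap: 0.0204
```

Call:
drive_tool(commands=[{"translation": [0,0,0],"angular": [0,0,0],"grip": 1},{"translation": [0,0,0],"angular": [0,0,0],"grip": 1},{"translation": [0,0,0],"angular": [0,0,0],"grip": 1},{"translation": [0,0,0],"angular": [0,0,0],"grip": 1},{"translation": [0,0,0],"angular": [0,0,0],"grip": 1},{"translation": [0,0,0],"angular": [0,0,0],"grip": 1},{"translation": [0,0,0],"angular": [0,0,0],"grip": 1},{"translation": [0,0,0],"angular": [0,0,0],"grip": 1},{"translation": [0,0,0],"angular": [0,0,0],"grip": 1},{"translation": [0,0,0],"angular": [0,0,0],"grip": 1}])

```text
time: 38.7
tcp_pos: [0.4735, -0.1618, 0.015]
ee_rot: [3.141, -0.05, 0.002]
ft_force: [-1.0, 0.5, 6.1]
finger_gap: 0.0202
```

Call:
drive_tool(commands=[{"translation": [0,0,15],"angular": [0,0,0],"grip": 1},{"translation": [0,0,30],"angular": [0,0,0],"grip": 1},{"translation": [0,0,35],"angular": [0,0,0],"grip": 1},{"translation": [0,0,35],"angular": [0,0,0],"grip": 1},{"translation": [0,10,30],"angular": [0,0,0],"grip": 1},{"translation": [-2,25,10],"angular": [0,0,0],"grip": 1},{"translation": [-2,30,0],"angular": [0,0,0],"grip": 1},{"translation": [-2,35,0],"angular": [0,0,0],"grip": 1},{"translation": [-2,35,0],"angular": [0,0,0],"grip": 1},{"translation": [-2,35,0],"angular": [0,0,0],"grip": 1}])

```text
time: 39.53
tcp_pos: [0.4619, 0.0099, 0.1689]
ee_rot: [-3.141, 0.051, 0.001]
ft_force: [0.8, 0.8, -0.9]
finger_gap: 0.0204
```

Call:
drive_tool(commands=[{"translation": [-2,35,0],"angular": [0,0,0],"grip": 1},{"translation": [-2,35,0],"angular": [0,0,0],"grip": 1},{"translation": [-2,30,0],"angular": [0,0,0],"grip": 1},{"translation": [-2,25,0],"angular": [0,0,0],"grip": 1},{"translation": [-2,18,0],"angular": [0,0,0],"grip": 1},{"translation": [0,0,-12],"angular": [0,0,0],"grip": 1},{"translation": [0,0,-12],"angular": [0,0,0],"grip": 1},{"translation": [0,0,0],"angular": [0,0,0],"grip": 1},{"translation": [0,0,0],"angular": [0,0,0],"grip": 1},{"translation": [0,0,0],"angular": [0,0,0],"grip": 1}])

```text
time: 40.37
tcp_pos: [0.4524, 0.1504, 0.1445]
ee_rot: [3.141, -0.052, -0.002]
ft_force: [0.7, 0.3, -0.2]
finger_gap: 0.0204
```

Call:
drive_tool(commands=[{"translation": [0,0,0],"angular": [0,0,0],"grip": 1},{"translation": [0,0,0],"angular": [0,0,0],"grip": 1},{"translation": [0,0,0],"angular": [0,0,0],"grip": 1},{"translation": [0,0,0],"angular": [0,0,0],"grip": 1},{"translation": [0,0,0],"angular": [0,0,0],"grip": 1},{"translation": [0,0,0],"angular": [0,0,0],"grip": 1},{"translation": [0,0,0],"angular": [0,0,0],"grip": 1},{"translation": [0,0,0],"angular": [0,0,0],"grip": 1},{"translation": [0,0,0],"angular": [0,0,0],"grip": 1},{"translation": [0,0,0],"angular": [0,0,0],"grip": 1}])

```text
time: 41.2
tcp_pos: [0.4527, 0.1516, 0.1452]
ee_rot: [3.141, -0.05, -0.0]
ft_force: [0.2, -0.1, -1.1]
finger_gap: 0.0202
```

```bash
python3 - <<'E'
from h import *
o=ctrl.get_obs();t=o["tcp_pos"];print(t,o["ee_rot"],o["finger_gap"])
p=read_camera("side");W=cloud(p)
# held lid flange points
zf=t[2]-.015+.007
m=(np.hypot(W[...,0]-t[0],W[...,1]-t[1])<.04)&(abs(W[...,2]-zf)<.006)&(p["color"].astype(int).sum(-1)>150);q=W[m]
print("flange",m.sum(),((q.max(0)+q.min(0))/2).round(4),np.ptp(q,axis=0).round(3),"z",q[:,2].mean() if m.sum() else 0)
mouth((.4532,.1515),.0247,.106,[1.2])
save("b3",cv2.resize(p["color"][190:290,210:310],(480,480),interpolation=cv2.INTER_CUBIC))
E
```

```text
[0.45270801 0.15159571 0.14518333] [ 3.14119766e+00 -4.95998190e-02 -5.03030233e-05] 0.02023182590553798
flange 100 [0.4397 0.1545 0.1387] [0.031 0.054 0.008] z 0.13984085809006325
side mouth [0.4524 0.1521] 38 rms 0.0018
top few
```

View pics/b3.png

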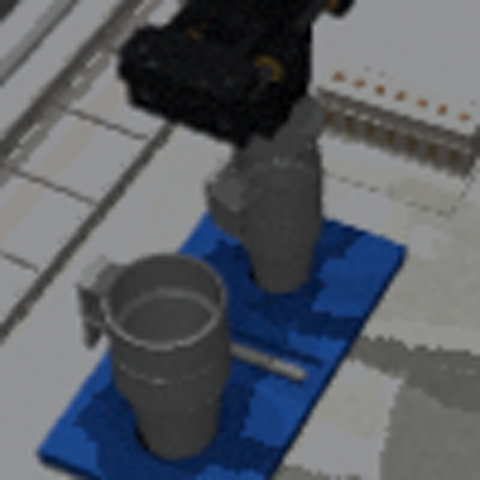

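The lid is held level above the narrow stack (290,130), occluded by the gripper. Its side-view flange edge says I'm about 1 mm off, so I'll correct and lower.

Call:
drive_tool(commands=[{"translation": [0.8,-1.2,-8],"angular": [0,0,0],"grip": 1},{"translation": [0,0,-7],"angular": [0,0,0],"grip": 1},{"translation": [0,0,-4],"angular": [0,0,0],"grip": 1},{"translation": [0,0,-2],"angular": [0,0,0],"grip": 1},{"translation": [0,0,-1],"angular": [0,0,0],"grip": 1},{"translation": [0,0,-1],"angular": [0,0,0],"grip": 1},{"translation": [0,0,0],"angular": [0,0,0],"grip": 1},{"translation": [0,0,0],"angular": [0,0,0],"grip": 1},{"translation": [0,0,0],"angular": [0,0,0],"grip": 1},{"translation": [0,0,0],"angular": [0,0,0],"grip": 1}])

```text
time: 42.18
tcp_pos: [0.4538, 0.1504, 0.1225]
ee_rot: [-3.141, 0.05, -0.001]
ft_force: [-0.3, 0.2, -0.9]
finger_gap: 0.02
```

Call:
drive_tool(commands=[{"translation": [0,0,-1],"angular": [0,0,0],"grip": 1},{"translation": [0,0,-1],"angular": [0,0,0],"grip": 1},{"translation": [0,0,-1],"angular": [0,0,0],"grip": 1},{"translation": [0,0,-1],"angular": [0,0,0],"grip": 1},{"translation": [0,0,0],"angular": [0,0,0],"grip": 1},{"translation": [0,0,0],"angular": [0,0,0],"grip": 1},{"translation": [0,0,0],"angular": [0,0,0],"grip": 1},{"translation": [0,0,0],"angular": [0,0,0],"grip": 1},{"translation": [0,0,0],"angular": [0,0,0],"grip": 1},{"translation": [0,0,0],"angular": [0,0,0],"grip": 1}])

```text
time: 43.02
tcp_pos: [0.4536, 0.1504, 0.1183]
ee_rot: [-3.141, 0.05, -0.0]
ft_force: [-0.6, 0.2, 0.4]
finger_gap: 0.0198
```

Call:
drive_tool(commands=[{"translation": [0,0,-1],"angular": [0,0,0],"grip": 1},{"translation": [0,0,-1],"angular": [0,0,0],"grip": 1},{"translation": [0,0,0],"angular": [0,0,0],"grip": 1},{"translation": [0,0,0],"angular": [0,0,0],"grip": 1},{"translation": [0,0,0],"angular": [0,0,0],"grip": 1},{"translation": [0,0,0],"angular": [0,0,0],"grip": 1},{"translation": [0,0,0],"angular": [0,0,0],"grip": 1},{"translation": [0,0,0],"angular": [0,0,0],"grip": 1},{"translation": [0,0,0],"angular": [0,0,0],"grip": 1},{"translation": [0,0,0],"angular": [0,0,0],"grip": 1}])

```text
time: 43.85
tcp_pos: [0.4535, 0.1503, 0.1162]
ee_rot: [3.141, -0.05, -0.0]
ft_force: [0.0, 0.1, 0.9]
finger_gap: 0.02
```

Call:
drive_tool(commands=[{"translation": [0,0,-1],"angular": [0,0,0],"grip": 1},{"translation": [0,0,-0.7],"angular": [0,0,0],"grip": 1},{"translation": [0,0,0],"angular": [0,0,0],"grip": 1},{"translation": [0,0,0],"angular": [0,0,0],"grip": 1},{"translation": [0,0,0],"angular": [0,0,0],"grip": 1},{"translation": [0,0,0],"angular": [0,0,0],"grip": 1},{"translation": [0,0,0],"angular": [0,0,0],"grip": 1},{"translation": [0,0,0],"angular": [0,0,0],"grip": 1},{"translation": [0,0,0],"angular": [0,0,0],"grip": 1},{"translation": [0,0,0],"angular": [0,0,0],"grip": 1}])

```text
time: 44.68
tcp_pos: [0.4547, 0.1506, 0.1161]
ee_rot: [-3.141, 0.05, -0.003]
ft_force: [-1.7, -0.4, 8.0]
finger_gap: 0.02
```

Seated (8 N at z 0.116). Releasing and going for the big lid.

Call:
drive_tool(commands=[{"translation": [0,0,1],"angular": [0,0,0],"grip": 0.6},{"translation": [0,0,0],"angular": [0,0,0],"grip": 0.6},{"translation": [0,0,0],"angular": [0,0,0],"grip": 0.6},{"translation": [0,0,0],"angular": [0,0,0],"grip": 0.55},{"translation": [0,0,20],"angular": [0,0,0],"grip": 0.55},{"translation": [0,0,35],"angular": [0,0,0],"grip": 0.55},{"translation": [0,-15,20],"angular": [0,0,0],"grip": 0.55},{"translation": [0,-30,0],"angular": [0,0,0],"grip": 0.55},{"translation": [0,-40,0],"angular": [0,0,0],"grip": 0.55},{"translation": [0,-40,0],"angular": [0,0,0],"grip": 0.55}])

```text
time: 45.52
tcp_pos: [0.4537, 0.0247, 0.1911]
ee_rot: [-3.141, 0.045, -0.002]
ft_force: [-0.4, 0.4, -0.2]
finger_gap: 0.0398
```

Call:
drive_tool(commands=[{"translation": [0,-40,0],"angular": [0,0,0],"grip": 0.55},{"translation": [0,-40,0],"angular": [0,0,0],"grip": 0.55},{"translation": [0,-40,0],"angular": [0,0,0],"grip": 0.55},{"translation": [0,-40,0],"angular": [0,0,0],"grip": 0.55},{"translation": [0,-20,0],"angular": [0,0,0],"grip": 0.55},{"translation": [0,0,0],"angular": [0,0,0],"grip": 0.55},{"translation": [0,0,0],"angular": [0,0,0],"grip": 0.55},{"translation": [0,0,0],"angular": [0,0,0],"grip": 0.55},{"translation": [0,0,0],"angular": [0,0,0],"grip": 0.55},{"translation": [0,0,0],"angular": [0,0,0],"grip": 0.55}])

```text
time: 46.35
tcp_pos: [0.4535, -0.1533, 0.1903]
ee_rot: [-3.141, 0.047, 0.0]
ft_force: [0.4, 0.2, 1.0]
finger_gap: 0.0399
```

```bash
python3 - <<'E'
from h import *
o=ctrl.get_obs();print(o["tcp_pos"],o["ee_rot"],o["finger_gap"])
lid((.442,-.282),.0335)
for n in("side","top"):
    p=read_camera(n);W=cloud(p);d=np.hypot(W[...,0]-.4535,W[...,1]-.151)
    k=(d<.02)&(W[...,2]>.113)&(W[...,2]<.15);f=(d<.032)&(W[...,2]>.1)&(W[...,2]<.125)&(p["color"].astype(int).sum(-1)>200)
    dk=(d<.022)&(W[...,2]>.1)&(p["color"].astype(int).sum(-1)<150);v,u=np.nonzero(dk)
    if dk.sum():print(n,"knobS",dk.sum(),pix2z(p,(u.mean(),v.mean()),.122).round(4),"z95",np.percentile(W[dk][:,2],95).round(4))
    if f.sum():q=W[f];print(n,"flangeS z",np.percentile(q[:,2],[10,50,90]).round(4),"mid",((q.max(0)+q.min(0))/2).round(4)[:2],np.ptp(q,axis=0).round(3)); A=np.c_[q[:,:2]-q[:,:2].mean(0),np.ones(len(q))];print("tilt",np.linalg.lstsq(A,q[:,2],rcond=None)[0].round(3))
E
```

```text
[ 0.45352969 -0.1533143   0.19034104] [-3.14084022e+00  4.67378470e-02  4.18705829e-04] 0.039896010344677164
side knob 38 [ 0.4425 -0.2823  0.021 ] zmax 0.0334
side flange pts 140 bbox mid [ 0.4423 -0.2814] [0.086 0.086]
top flange pts 42 bbox mid [ 0.409  -0.2774] [0.028 0.067]
side knobS 60 [0.4522 0.1501 0.122 ] z95 0.1358
side flangeS z [0.1075 0.1106 0.1129] mid [0.4524 0.1531] [0.055 0.058 0.013]
tilt [-0.025 -0.034  0.11 ]
top knobS 22 [0.4514 0.1514 0.122 ] z95 0.1359
top flangeS z [0.1071 0.1109 0.1143] mid [0.4531 0.153 ] [0.053 0.059 0.021]
tilt [-0.002 -0.058  0.111]
```

Small lid seated: flange top at 0.111 as it should be, level. Now the big lid at (0.442,−0.283), unmoved.

Call:
drive_tool(commands=[{"translation": [-2,-20,0],"angular": [0,0,0],"grip": 0.55},{"translation": [-2,-30,0],"angular": [0,0,0],"grip": 0.55},{"translation": [-2,-30,0],"angular": [0,0,0],"grip": 0.55},{"translation": [-3,-30,0],"angular": [0,0,0],"grip": 0.55},{"translation": [-2,-20,-20],"angular": [0,0,0],"grip": 0.55},{"translation": [0,0,-30],"angular": [0,0,0],"grip": 0.55},{"translation": [0,0,-35],"angular": [0,0,0],"grip": 0.55},{"translation": [0,0,-35],"angular": [0,0,0],"grip": 0.55},{"translation": [0,0,0],"angular": [0,0,0],"grip": 0.55},{"translation": [0,0,0],"angular": [0,0,0],"grip": 0.55}])

```text
time: 47.38
tcp_pos: [0.4408, -0.2832, 0.0687]
ee_rot: [-3.138, 0.049, 0.007]
ft_force: [0.1, -0.7, 0.3]
finger_gap: 0.0395
```

Call:
drive_tool(commands=[{"translation": [0,0,0],"angular": [0,0,0],"grip": 0.55},{"translation": [0,0,0],"angular": [0,0,0],"grip": 0.55},{"translation": [0,0,0],"angular": [0,0,0],"grip": 0.55},{"translation": [0,0,0],"angular": [0,0,0],"grip": 0.55},{"translation": [0,0,0],"angular": [0,0,0],"grip": 0.55},{"translation": [0,0,0],"angular": [0,0,0],"grip": 0.55},{"translation": [0,0,0],"angular": [0,0,0],"grip": 0.55},{"translation": [0,0,0],"angular": [0,0,0],"grip": 0.55},{"translation": [0,0,0],"angular": [0,0,0],"grip": 0.55},{"translation": [0,0,0],"angular": [0,0,0],"grip": 0.55}])

```text
time: 48.22
tcp_pos: [0.4424, -0.2846, 0.0704]
ee_rot: [-3.141, 0.05, 0.0]
ft_force: [-1.1, -0.6, -0.7]
finger_gap: 0.0398
```

Call:
drive_tool(commands=[{"translation": [0,1.5,-15],"angular": [0,0,0],"grip": 0.55},{"translation": [0,0,-15],"angular": [0,0,0],"grip": 0.55},{"translation": [0,0,-14],"angular": [0,0,0],"grip": 0.55},{"translation": [0,0,-11],"angular": [0,0,0],"grip": 0.55},{"translation": [0,0,0],"angular": [0,0,0],"grip": 0.55},{"translation": [0,0,0],"angular": [0,0,0],"grip": 0.55},{"translation": [0,0,0],"angular": [0,0,0],"grip": 1},{"translation": [0,0,0],"angular": [0,0,0],"grip": 1},{"translation": [0,0,0],"angular": [0,0,0],"grip": 1},{"translation": [0,0,0],"angular": [0,0,0],"grip": 1}])

```text
time: 49.05
tcp_pos: [0.4432, -0.2837, 0.0165]
ee_rot: [3.14, -0.05, 0.002]
ft_force: [-0.3, 0.6, 2.0]
finger_gap: 0.0199
```

Call:
drive_tool(commands=[{"translation": [0,0,0],"angular": [0,0,0],"grip": 1},{"translation": [0,0,0],"angular": [0,0,0],"grip": 1},{"translation": [0,0,0],"angular": [0,0,0],"grip": 1},{"translation": [0,0,0],"angular": [0,0,0],"grip": 1},{"translation": [0,0,0],"angular": [0,0,0],"grip": 1},{"translation": [0,0,0],"angular": [0,0,0],"grip": 1},{"translation": [0,0,0],"angular": [0,0,0],"grip": 1},{"translation": [0,0,0],"angular": [0,0,0],"grip": 1},{"translation": [0,0,0],"angular": [0,0,0],"grip": 1},{"translation": [0,0,0],"angular": [0,0,0],"grip": 1}])

```text
time: 49.88
tcp_pos: [0.4432, -0.2837, 0.0164]
ee_rot: [3.14, -0.05, 0.002]
ft_force: [0.0, 0.1, 5.1]
finger_gap: 0.0201
```

Call:
drive_tool(commands=[{"translation": [0,0,15],"angular": [0,0,0],"grip": 1},{"translation": [0,0,30],"angular": [0,0,0],"grip": 1},{"translation": [0,0,35],"angular": [0,0,0],"grip": 1},{"translation": [0,0,35],"angular": [0,0,0],"grip": 1},{"translation": [0,10,35],"angular": [0,0,0],"grip": 1},{"translation": [2,20,24],"angular": [0,0,0],"grip": 1},{"translation": [2,30,0],"angular": [0,0,0],"grip": 1},{"translation": [2,40,0],"angular": [0,0,0],"grip": 1},{"translation": [2,40,0],"angular": [0,0,0],"grip": 1},{"translation": [2,40,0],"angular": [0,0,0],"grip": 1}])

```text
time: 50.72
tcp_pos: [0.4519, -0.1017, 0.1894]
ee_rot: [-3.141, 0.052, 0.0]
ft_force: [1.1, 0.6, -0.6]
finger_gap: 0.0203
```

Call:
drive_tool(commands=[{"translation": [2,40,0],"angular": [0,0,0],"grip": 1},{"translation": [0,40,0],"angular": [0,0,0],"grip": 1},{"translation": [0,40,0],"angular": [0,0,0],"grip": 1},{"translation": [0,40,0],"angular": [0,0,0],"grip": 1},{"translation": [0,40,0],"angular": [0,0,0],"grip": 1},{"translation": [0,40,0],"angular": [0,0,0],"grip": 1},{"translation": [0,40,0],"angular": [0,0,0],"grip": 1},{"translation": [0,30,0],"angular": [0,0,0],"grip": 1},{"translation": [0,20,0],"angular": [0,0,0],"grip": 1},{"translation": [0,6,0],"angular": [0,0,0],"grip": 1}])

```text
time: 51.55
tcp_pos: [0.4538, 0.2356, 0.189]
ee_rot: [-3.141, 0.045, 0.001]
ft_force: [0.6, 0.4, 0.1]
finger_gap: 0.0202
```

Call:
drive_tool(commands=[{"translation": [0,0,-15],"angular": [0,0,0],"grip": 1},{"translation": [0,0,-15],"angular": [0,0,0],"grip": 1},{"translation": [0,0,0],"angular": [0,0,0],"grip": 1},{"translation": [0,0,0],"angular": [0,0,0],"grip": 1},{"translation": [0,0,0],"angular": [0,0,0],"grip": 1},{"translation": [0,0,0],"angular": [0,0,0],"grip": 1},{"translation": [0,0,0],"angular": [0,0,0],"grip": 1},{"translation": [0,0,0],"angular": [0,0,0],"grip": 1},{"translation": [0,0,0],"angular": [0,0,0],"grip": 1},{"translation": [0,0,0],"angular": [0,0,0],"grip": 1}])

```text
time: 52.38
tcp_pos: [0.4547, 0.2329, 0.1599]
ee_rot: [-3.141, 0.05, -0.001]
ft_force: [0.4, 0.1, -0.6]
finger_gap: 0.0203
```

```bash
python3 - <<'E'
from h import *
o=ctrl.get_obs();t=o["tcp_pos"];print(t,o["ee_rot"],o["finger_gap"])
p=read_camera("side");W=cloud(p)
zf=t[2]-.0164+.007
m=(np.hypot(W[...,0]-t[0],W[...,1]-t[1])<.044)&(abs(W[...,2]-zf)<.006)&(p["color"].astype(int).sum(-1)>150);q=W[m]
print("flange",m.sum(),q.min(0).round(4),q.max(0).round(4),np.ptp(q,axis=0).round(3))
print("fit",fitc(q[np.hypot(*(q[:,:2]-t[:2]).T)>.026][:,:2],.0335,t[:2]).x)
mouth((.4546,.2735),.0307,.116,[0])
E
```

```text
[0.45474761 0.23285587 0.15987654] [-3.14093541e+00  4.99321964e-02 -9.00701296e-04] 0.020341620609456892
flange 195 [0.4205 0.2016 0.1486] [0.4613 0.2692 0.1565] [0.041 0.068 0.008]
fit [0.45766467 0.23354507]
side mouth [0.4541 0.2746] 115 rms 0.0014
top few
```

Call:
drive_tool(commands=[{"translation": [0,13,0],"angular": [0,0,0],"grip": 1},{"translation": [0,13,0],"angular": [0,0,0],"grip": 1},{"translation": [0,13.2,0],"angular": [0,0,0],"grip": 1},{"translation": [0,0,-10],"angular": [0,0,0],"grip": 1},{"translation": [0,0,-10],"angular": [0,0,0],"grip": 1},{"translation": [0,0,-4],"angular": [0,0,0],"grip": 1},{"translation": [0,0,0],"angular": [0,0,0],"grip": 1},{"translation": [0,0,0],"angular": [0,0,0],"grip": 1},{"translation": [0,0,0],"angular": [0,0,0],"grip": 1},{"translation": [0,0,0],"angular": [0,0,0],"grip": 1}])

```text
time: 53.37
tcp_pos: [0.4549, 0.2719, 0.1358]
ee_rot: [-3.141, 0.051, -0.001]
ft_force: [-0.7, 0.2, 0.1]
finger_gap: 0.02
```

Call:
drive_tool(commands=[{"translation": [0,0,-1],"angular": [0,0,0],"grip": 1},{"translation": [0,0,-1],"angular": [0,0,0],"grip": 1},{"translation": [0,0,-1],"angular": [0,0,0],"grip": 1},{"translation": [0,0,0],"angular": [0,0,0],"grip": 1},{"translation": [0,0,0],"angular": [0,0,0],"grip": 1},{"translation": [0,0,0],"angular": [0,0,0],"grip": 1},{"translation": [0,0,0],"angular": [0,0,0],"grip": 1},{"translation": [0,0,0],"angular": [0,0,0],"grip": 1},{"translation": [0,0,0],"angular": [0,0,0],"grip": 1},{"translation": [0,0,0],"angular": [0,0,0],"grip": 1}])

```text
time: 54.2
tcp_pos: [0.4545, 0.2721, 0.1325]
ee_rot: [-3.141, 0.05, 0.0]
ft_force: [-1.4, 0.3, -0.9]
finger_gap: 0.0207
```

Call:
drive_tool(commands=[{"translation": [0,0,-1],"angular": [0,0,0],"grip": 1},{"translation": [0,0,-1],"angular": [0,0,0],"grip": 1},{"translation": [0,0,-1],"angular": [0,0,0],"grip": 1},{"translation": [0,0,0],"angular": [0,0,0],"grip": 1},{"translation": [0,0,0],"angular": [0,0,0],"grip": 1},{"translation": [0,0,0],"angular": [0,0,0],"grip": 1},{"translation": [0,0,0],"angular": [0,0,0],"grip": 1},{"translation": [0,0,0],"angular": [0,0,0],"grip": 1},{"translation": [0,0,0],"angular": [0,0,0],"grip": 1},{"translation": [0,0,0],"angular": [0,0,0],"grip": 1}])

```text
time: 55.03
tcp_pos: [0.4546, 0.272, 0.1295]
ee_rot: [-3.141, 0.05, -0.0]
ft_force: [-0.1, 0.1, -0.3]
finger_gap: 0.0204
```

Call:
drive_tool(commands=[{"translation": [0,0,-1],"angular": [0,0,0],"grip": 1},{"translation": [0,0,-1],"angular": [0,0,0],"grip": 1},{"translation": [0,0,0],"angular": [0,0,0],"grip": 1},{"translation": [0,0,0],"angular": [0,0,0],"grip": 1},{"translation": [0,0,0],"angular": [0,0,0],"grip": 1},{"translation": [0,0,0],"angular": [0,0,0],"grip": 1},{"translation": [0,0,0],"angular": [0,0,0],"grip": 1},{"translation": [0,0,0],"angular": [0,0,0],"grip": 1},{"translation": [0,0,0],"angular": [0,0,0],"grip": 1},{"translation": [0,0,0],"angular": [0,0,0],"grip": 1}])

```text
time: 55.87
tcp_pos: [0.4545, 0.272, 0.1275]
ee_rot: [3.141, -0.05, -0.0]
ft_force: [-0.6, 0.8, 0.1]
finger_gap: 0.0201
```

Call:
drive_tool(commands=[{"translation": [0,0,-1],"angular": [0,0,0],"grip": 1},{"translation": [0,0,-1],"angular": [0,0,0],"grip": 1},{"translation": [0,0,0],"angular": [0,0,0],"grip": 1},{"translation": [0,0,0],"angular": [0,0,0],"grip": 1},{"translation": [0,0,0],"angular": [0,0,0],"grip": 1},{"translation": [0,0,0],"angular": [0,0,0],"grip": 1},{"translation": [0,0,0],"angular": [0,0,0],"grip": 1},{"translation": [0,0,0],"angular": [0,0,0],"grip": 1},{"translation": [0,0,0],"angular": [0,0,0],"grip": 1},{"translation": [0,0,0],"angular": [0,0,0],"grip": 1}])

```text
time: 56.7
tcp_pos: [0.4557, 0.2725, 0.1275]
ee_rot: [-3.14, 0.05, -0.004]
ft_force: [-1.5, -1.9, 9.6]
finger_gap: 0.0201
```

Seated. Releasing, then rising and moving away for a final check.

Call:
drive_tool(commands=[{"translation": [0,0,1],"angular": [0,0,0],"grip": 0.6},{"translation": [0,0,0],"angular": [0,0,0],"grip": 0.6},{"translation": [0,0,0],"angular": [0,0,0],"grip": 0.55},{"translation": [0,0,0],"angular": [0,0,0],"grip": 0.55},{"translation": [0,0,20],"angular": [0,0,0],"grip": 0.55},{"translation": [0,0,35],"angular": [0,0,0],"grip": 0.55},{"translation": [0,0,35],"angular": [0,0,0],"grip": 0.55},{"translation": [0,-30,10],"angular": [0,0,0],"grip": 0.55},{"translation": [0,-40,0],"angular": [0,0,0],"grip": 0.55},{"translation": [0,-40,0],"angular": [0,0,0],"grip": 0.55}])

```text
time: 57.53
tcp_pos: [0.4552, 0.1618, 0.228]
ee_rot: [-3.14, 0.045, -0.005]
ft_force: [0.1, -0.9, 0.6]
finger_gap: 0.0396
```

Call:
drive_tool(commands=[{"translation": [0,-40,0],"angular": [0,0,0],"grip": 0.55},{"translation": [0,-40,0],"angular": [0,0,0],"grip": 0.55},{"translation": [0,-40,0],"angular": [0,0,0],"grip": 0.55},{"translation": [0,-40,0],"angular": [0,0,0],"grip": 0.55},{"translation": [0,-40,0],"angular": [0,0,0],"grip": 0.55},{"translation": [0,-40,0],"angular": [0,0,0],"grip": 0.55},{"translation": [0,-20,0],"angular": [0,0,0],"grip": 0.55},{"translation": [0,0,0],"angular": [0,0,0],"grip": 0.55},{"translation": [0,0,0],"angular": [0,0,0],"grip": 0.55},{"translation": [0,0,0],"angular": [0,0,0],"grip": 0.55}])

```text
time: 58.37
tcp_pos: [0.4543, -0.0973, 0.2261]
ee_rot: [-3.14, 0.05, 0.001]
ft_force: [0.4, -0.1, 0.6]
finger_gap: 0.0398
```

```bash
python3 - <<'E'
from h import *
o=ctrl.get_obs();print(o["tcp_pos"],o["qvel"].round(3))
im=[]
for n in("side","top"):
    p=read_camera(n);W=cloud(p);c=p["color"].astype(int).sum(-1)
    for nm,x,y,z,r in[("S",.4535,.151,.107,.03),("B",.455,.273,.117,.036)]:
        d=np.hypot(W[...,0]-x,W[...,1]-y)
        f=(d<r)&(abs(W[...,2]-z-.003)<.01)&(c>200);dk=(d<.022)&(W[...,2]>z+.001)&(c<150);v,u=np.nonzero(dk)
        q=W[f];A=np.c_[q[:,:2]-q[:,:2].mean(0),np.ones(len(q))]
        print(n,nm,"knob",pix2z(p,(u.mean(),v.mean()),z+.015).round(4),"top",np.percentile(W[dk][:,2],95).round(4),"flange",np.percentile(q[:,2],[10,50,90]).round(4),((q.max(0)+q.min(0))/2).round(4)[:2],"plane",np.linalg.lstsq(A,q[:,2],rcond=None)[0].round(3))
    im.append(cv2.resize(p["color"][190:310,190:310] if n=="side" else p["color"][120:260,170:310],(400,400),interpolation=cv2.INTER_CUBIC))
save("c1",np.hstack(im))
E
```

```text
[ 0.45431145 -0.09733894  0.22612012] [ 0.023 -0.003  0.001 -0.001 -0.001 -0.001]
side S knob [0.4522 0.1501 0.122 ] top 0.1349 flange [0.1087 0.1109 0.1132] [0.4516 0.1525] plane [-0.013 -0.008  0.111]
side B knob [0.4529 0.2726 0.132 ] top 0.1454 flange [0.1189 0.1212 0.1234] [0.4552 0.2736] plane [-0.01   0.003  0.121]
top S knob [0.452 0.151 0.122] top 0.137 flange [0.107  0.1107 0.1142] [0.4529 0.1515] plane [-0.019 -0.027  0.111]
top B knob [0.4533 0.2716 0.132 ] top 0.1461 flange [0.1174 0.1209 0.1241] [0.4568 0.2704] plane [-0.021  0.009  0.121]
```

View pics/c1.png

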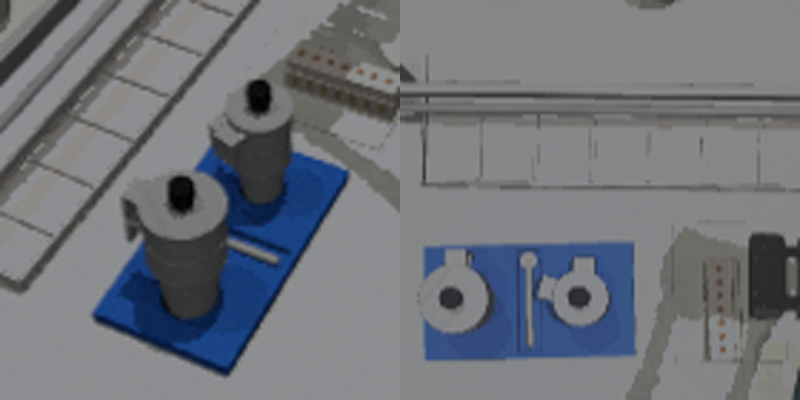

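Both stacks stand upright with lids seated, wide at (185,245) and narrow at (260,140). The flange tops are at 0.121 and 0.111, exactly as they should be; mirror and block are in place and the arm is clear. Handing in.

```bash
python3 -c "
from cell import ctrl
print(ctrl.sign_off())"
```

```text
the job is handed in; nothing more can be done
None
```

The job is handed in at about 58 s of the 210 s allowed; the hand-in call gave no verdict. All four cups on the rail (two wide, two narrow) are nested mouth up in their wells, and each stack has its lid on, knob up.

**Last checks:**
- **Lids:** Both cameras put the lid flange tops at 0.121 m (wide) and 0.111 m (narrow), as they should be when fully seated. Both lids are level to about 0.03 rad.
- **Clearance:** The gripper was open and well clear of everything. The last picture showed the mirror and practice block in place. The caddy was last seen unmoved right after I lifted the narrow cup next to it. I did not re-measure the caddy, handpiece, model or bowl at the end.

**Problems along the way:**
- **Wide cup on the well's lip:** The first wide cup touched the lip of its well. I lifted it slightly, shifted it about 2–3 mm and it went down to the floor.
- **Small lid knocked aside:** The small lid was moved about 3 cm during the run, so I found it again before picking it up.
- **Camera disagreement:** The two cameras differed by 1 to 3.5 mm, mostly in y, so I averaged them or worked from differences within one view.

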